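Pack the glue-up caddy under its lift-out tray

TASK

Pack the glue-up caddy: lift its tray off by the handle and stand it on the bench clear of the caddy, then lay the glue brush flat in the narrowest of the three bays, the nearest spring clamp in the middle-sized bay and the longer of the two wooden blocks in the widest one (all lie to the right of the caddy), each lengthwise and about centred between the ends of its bay. When all three are in, put the tray back on, seated down in the notches of the end boards. Set everything down without dropping it, and leave the short block, the pencil and the tape measure where they are.

Things in the scene. Friction and masses are not known exactly. Their poses are not given: they have to be found in the camera images.
- caddy: fixed plywood caddy, 218 x 224 mm, any yaw; origin: centre of underside. Bays along y, 200 long, side by side in x: narrowest 48 wide centred x=-78, widest 84 at x=-7, middle-sized 62 at x=+71. Bay floors at z=6; ribs (5 thick) and side rails to z=13. End boards at |y| 100-112 are 56 high, with horns to 72 where |x|>64; the tray drops into the notch between horns
- tray: loose plywood tray on the caddy, 112 (x) x 236 (y) x 66 mm, 0.35 kg; origin: centre, at the feet of its cleats (10 deep, at |y| 86-94), on which it stands on the bench. Rim top z=30. Handle: 16 mm dowel along y at x=0, z=58, free for |y|<45. Seated: origin over the caddy's and 46 mm above it, y along caddy y (either way), play 6 mm in y, 8 in x. Free bench for it: along x about (0.56, 0) m
- brush: glue brush with wooden handle lying flat, 34 x 170 x 18 mm. Origin at the centre of its footprint on its underside; y runs along it, handle at +y (18 mm wide, y = -20 to 85), bristles at -y; grip across the handle (along x) at about y = +12
- spring_clamp: black spring clamp with orange jaw tips lying on its side among the loose things right of the caddy (others lie unused at the back of the bench, beyond x = 0.78 m), 41 x 144 x 22 mm. Origin at the centre of its footprint on its underside, y along it; grip across it (along x) at its middle
- block: long pale wooden clamping block, 55 (x) x 120 (y) x 40 mm, the longer of the two that lie right of the caddy. Origin at the centre of its underside
- short_block: short pale wooden offcut, 50 (x) x 75 (y) x 34 mm, origin at the centre of its underside; does not belong in the caddy
- pencil: flat red carpenter's pencil, 14 x 172 x 8 mm, y along it, origin on its underside; does not belong in the caddy
- tape_measure: yellow pocket tape measure standing on edge, 35 x 102 x 64 mm, origin on its underside; bystander
Mind the look-alikes: they are no part of the job. What is shaped like the brush but green or pink is not meant.

How it is judged:
By the outcome, as a careful person would: the job done as asked, in the order asked, and still so for the second after the job is handed in, with the robot touching nothing.
It also fails if it takes over 131 s, if anything falls off the work surface, if the arm or the gripper's body presses on something with over 40 N, if the wrist force passes 120 N, or if a joint passes its speed limit or range.

ROBOT

A 6-joint arm with a two-finger parallel gripper is mounted at the origin on a cart in front of the work surface, level with it; the furniture and walls round the work are solid. World frame = base frame: x ahead of the robot, y to its left, z up, the work surface at z = 0. Lengths are in m, angles in rad, forces in N, time in s.
With the tool pointing down it reaches from about 0.325 to 0.775 m from the base axis. Payload 5.5 kg.
Tool frame: the origin (TCP) lies on the centre line of the jaws, within the pads' length; the fingertips stand 14 mm ahead of it and the grasp point (between the pads) lies 5 mm behind it; z points along the fingers, y is the line along which they close (so a half turn about z gives the same grasp; the last joint's range is limited). The gripper opens to 85 mm and grips with 20 to 120 N. Pads are 22 mm wide; open, the fingers measure 114 mm over their backs; the gripper's body (76 mm by 85 mm) begins 54 mm behind the grasp point. The pads swing forward as they close: fully open they stand 13 mm farther back than shut.
Start: joints at [1.184, 0.091, 1.231, -0, 1.82, -0.057], TCP at [0.194, 0.568, 0.217] pointing down, gripper open.
Joint ranges: [-2.87, 2.87], [-0.86, 2.18], [0.17, 2.46], [-1.51, 4.65], [0.06, 2.69], [-2.65, 2.65]. Speed limits (rad/s): [2.57, 2.57, 3.01, 3.14, 3.14, 3.14].

INTERFACE

Orientations are given as a unit quaternion [w, x, y, z].
In Python, from rig import robot, cams gives the robot as it stands.
- The arm moves only by the tool step_arm, never from a script. Its argument "steps" is a list of rows, each an object with "delta_pos": the shift along the world's x, y, z in units of 60 mm (1.0 is 60 mm), a list of three; "yaw": the turn about the world's z in units of 8 degrees (1.0 is 8 degrees). In form: [{"delta_pos": [x, y, z], "yaw": yaw}, ...]. A call has 1 to 20 rows; each row is the pose to reach, as a shift and turn from the pose commanded when the call began; what a row does not reach only later rows make up. A row lasts 1/8 s, in which the tool goes at most 62.5 mm and 10.7 degrees, less where a joint would pass 70% of its speed; a pose out of reach is approached as far as the arm can. A call with a gripper value outside its range is refused whole. "jaw" is the opening, from 0 (shut) to 1 (fully open), set as the call begins (left out, the last holds). The fingers move at their own pace and stop on an object; "force" is the grip in N (left out, the last holds). Time passes only in rows, so rows that repeat a pose let the fingers close. It gives the time, the measured TCP pose, the force, the opening and the grip force at its end, in the units of the state.
- robot.sense(): the state, without advancing time (a new reading comes with each control period).
- cams.camera(name): name is "scene" or "top" or "wrist"; returns a dict with "img" (400x640x3 uint8, blue, green, red), "z_map" (400x640 float32, m along the optical axis (not along the pixel's ray), 0 where there is no reading), "vfov" (degrees; the focal length in pixels is half the picture's height over the tangent of half this angle, whatever the lens; pixels are square), "cx", "cy" (the principal point, pixels), "R" (3x3) and "t" (3): a world point X has camera coordinates R X + t. Camera axes: x right, y down, z forward; pixel columns grow to the right and rows downward; lengths in m; the calibration is good to about 2 mm. A picture is of the moment at which its call begins.
- robot.close_job(): hands the job in; it is judged then, once.
The state is a dict: "time": time; "joints": joint angles; "joint_vel": joint speeds; "joint_efforts": joint torques, N m; "eef_pos": TCP position; "tool_rot": TCP orientation; "contact_force": force on the tool from outside, world axes, zero at the start; "torque": the same for the moment, N m; "grip_width": finger opening in m; "finger_force": force on a finger pad.
Only numpy, scipy, OpenCV 4.12 (cv2) and the standard library are available. Lean on these libraries where they do the work, as an engineer would, in place of code of your own. Each camera call takes 0.05 s, during which the arm holds its last target. There are 200 camera calls.

## Working session

There is one attempt and no reset: what is moved stays moved. The work goes in short steps, Python scripts to look and compute and a tool call to move; the robot and the scene stay as the last step left them, time stands still between calls to the robot, and variables do not carry over. Pictures are saved under pics/ and viewed, at most 18 in all, crops included, and the job is handed in when it is done.

Besides the shell and the picture viewer there is one more tool, called after "Emit:" by a JSON object that holds its "method" and its "body", one argument or row to a line. step_arm: Moves the arm, as the interface text tells. Its arguments: {"type":"object","properties":{"steps":{"type":"array"},"jaw":{"type":"number"},"force":{"type":"number"}},"required":["steps"]}

```bash
mkdir -p pics; cat > h.py <<'E'
import numpy as np, cv2
from rig import robot, cams
def grab(n):
    c=cams.camera(n); np.savez('last_%s.npz'%n,**c); return c
def load(n): return dict(np.load('last_%s.npz'%n))
def cloud(c):
    f=200/np.tan(np.radians(float(c['vfov']))/2)
    z=c['z_map']; v,u=np.mgrid[0:400,0:640]
    P=np.stack([(u-c['cx'])/f*z,(v-c['cy'])/f*z,z],-1)
    W=(P-c['t'])@c['R']
    W[z==0]=np.nan
    return W
def crop(c,name,u0,v0,u1,v1,s):
    cv2.imwrite('pics/'+name,cv2.resize(c['img'][v0:v1,u0:u1],None,fx=s,fy=s,interpolation=cv2.INTER_CUBIC))
E
python3 - <<'E'
from h import *
for n in('top','scene'):
    c=grab(n); cv2.imwrite('pics/%s0.png'%n,c['img']); print(n,c['vfov'],c['cx'],c['cy'],c['R'].round(3).tolist(),c['t'])
s=robot.sense(); print(s)
E
```

```text
top 49.19163522537702 318.6315358988623 197.46982346197262 [[0.098, -0.995, 0.008], [-0.972, -0.097, -0.215], [0.215, 0.013, -0.977]] [-0.1127468   0.62832995  0.99587952]
scene 53.06375041813074 317.3021444765728 197.42553442118415 [[0.811, -0.585, 0.015], [-0.252, -0.372, -0.893], [0.528, 0.721, -0.449]] [-0.52737522  0.19257544  1.01261786]
{'time': 0.1, 'joints': array([ 1.18429354e+00,  9.18118219e-02,  1.23180740e+00, -2.11918557e-05,
        1.81978865e+00, -5.67184552e-02]), 'joint_vel': array([ 0.00200113, -0.0015093 , -0.0037971 , -0.0004388 , -0.00019284,
        0.00010467]), 'joint_efforts': array([ 1.86026082e-03, -4.60213530e+01, -4.19220185e+01, -1.15500593e-04,
        1.04203995e-02, -3.99613185e-06]), 'eef_pos': array([0.19421497, 0.5673967 , 0.21632336]), 'tool_rot': array([-1.89472573e-04,  1.64148457e-01,  9.86435229e-01, -8.87668254e-04]), 'contact_force': array([ 0.10459409, -0.56500579, -0.00549675]), 'torque': array([ 0.00061612,  0.01654925, -0.03612019]), 'finger_force': 0.0, 'grip_width': 0.08559828735729379}
```

View pics/top0.png

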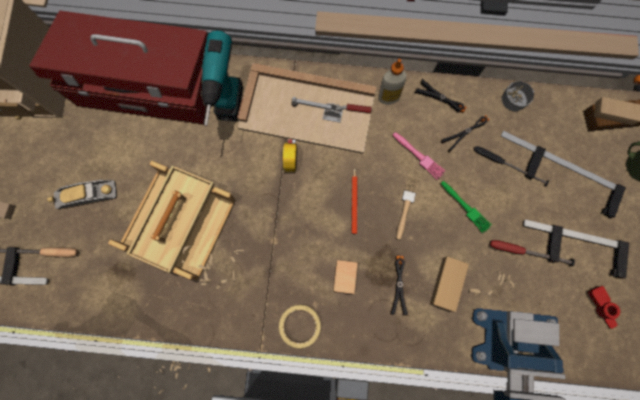

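View pics/scene0.png

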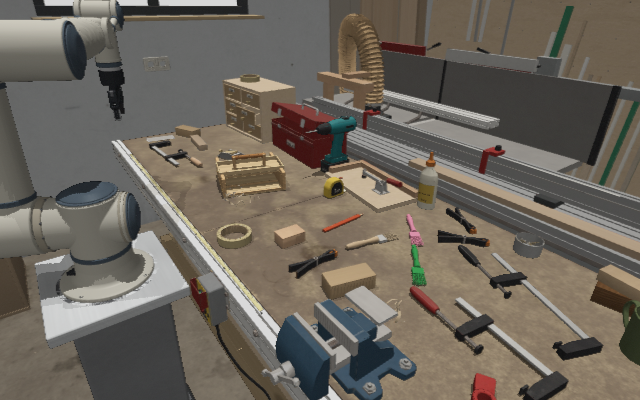

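The top view shows the caddy with its tray at (180,222) and the tape measure at (290,155). The brush candidates are the pale one at (405,214), pink at (418,155) and green at (465,205); only the pale, wooden-handled one fits. The clamp candidates are (399,285), (440,95) and (465,132); the nearest is (399,285). The block candidates are (451,283), long, and (346,277), short.

```bash
python3 - <<'E'
from h import *
c=load('top'); W=cloud(c)
crop(c,'c1.png',330,180,480,320,4); crop(c,'c2.png',100,150,250,290,4)
def reg(name,u0,v0,u1,v1,zmin,zmax=1):
    w=W[v0:v1,u0:u1].reshape(-1,3); m=(w[:,2]>zmin)&(w[:,2]<zmax); p=w[m]
    r=cv2.minAreaRect((p[:,:2]*1000).astype(np.float32))
    print(name,m.sum(),'rect',np.round(r[0]),np.round(r[1]),round(r[2],1),'z50/95',np.percentile(p[:,2],[50,95]).round(4))
for n,b,z in [('brush',(390,185,420,243),.006),('clamp',(385,250,412,320),.008),('block',(428,250,472,316),.03),('short',(330,256,360,298),.025),('tape',(278,136,300,176),.03),('pencil',(345,165,362,238),.004)]:
    reg(n,*b,z)
reg('handle',140,180,200,250,.095)
reg('endboards',100,150,250,290,.066,.08)
bench=W[240:250,300:330].reshape(-1,3); print(np.nanmean(bench,0))
for (u,v) in [(180,222),(165,216),(152,165),(227,193),(117,245),(185,274)]: print(u,v,W[v,u].round(3))
E
```

```text
brush 424 rect [ 635. -276.] [141.  68.] 6.8 z50/95 [0.0133 0.0189]
clamp 444 rect [ 448. -264.] [142.  40.] 5.1 z50/95 [0.0201 0.0237]
block 1214 rect [ 464. -387.] [ 56. 120.] 77.0 z50/95 [0.0407 0.044 ]
short 649 rect [ 456. -133.] [50. 75.] 88.7 z50/95 [0.0344 0.0377]
tape 385 rect [746.  35.] [73. 35.] 1.1 z50/95 [0.0602 0.0655]
pencil 322 rect [ 654. -137.] [185.  38.] 7.4 z50/95 [0.0076 0.0112]
handle 400 rect [552. 298.] [ 22. 124.] 73.2 z50/95 [0.1096 0.1134]
endboards 1257 rect [552. 300.] [217. 236.] 72.9 z50/95 [0.073  0.0774]
[ 5.28868114e-01 -5.09634282e-02  1.50519577e-04]
180 222 [0.545 0.278 0.06 ]
165 216 [0.548 0.297 0.113]
152 165 [0.677 0.367 0.07 ]
227 193 [0.624 0.172 0.074]
117 245 [0.474 0.413 0.071]
185 274 [0.423 0.242 0.072]
```

View pics/c1.png

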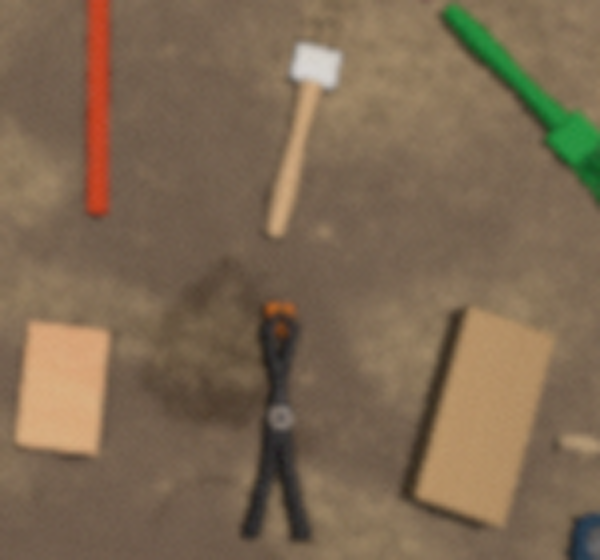

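View pics/c2.png

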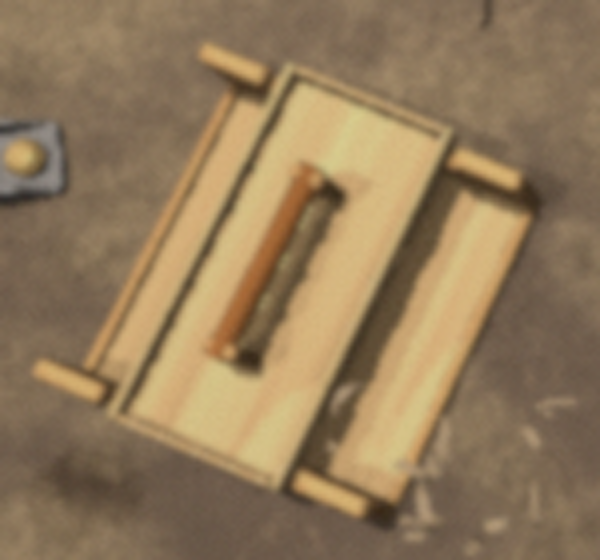

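The crops confirm the targets: pale-handled brush at top (405,214), black and orange clamp at (399,285), long block at (451,283). The tray's handle is at (165,216). I'll move over the handle and down onto it.

Emit:
{"method": "step_arm", "body": {
  "steps": [
    {"delta_pos": [0.4, -0.3, 0], "yaw": 0},
    {"delta_pos": [1.0, -0.75, 0], "yaw": 0.1},
    {"delta_pos": [1.7, -1.28, 0], "yaw": 0.25},
    {"delta_pos": [2.4, -1.8, 0], "yaw": 0.25},
    {"delta_pos": [3.1, -2.34, 0], "yaw": 0.25},
    {"delta_pos": [3.8, -2.87, 0], "yaw": 0.25},
    {"delta_pos": [4.5, -3.4, 0], "yaw": 0.25},
    {"delta_pos": [5.1, -3.85, 0], "yaw": 0.25},
    {"delta_pos": [5.6, -4.23, 0], "yaw": 0.25},
    {"delta_pos": [5.85, -4.42, 0], "yaw": 0.25},
    {"delta_pos": [5.97, -4.5, -0.2], "yaw": 0.25},
    {"delta_pos": [5.97, -4.5, -0.6], "yaw": 0.25},
    {"delta_pos": [5.97, -4.5, -1.0], "yaw": 0.25},
    {"delta_pos": [5.97, -4.5, -1.4], "yaw": 0.25},
    {"delta_pos": [5.97, -4.5, -1.7], "yaw": 0.25},
    {"delta_pos": [5.97, -4.5, -1.87], "yaw": 0.25},
    {"delta_pos": [5.97, -4.5, -1.97], "yaw": 0.25},
    {"delta_pos": [5.97, -4.5, -1.97], "yaw": 0.25}
  ],
  "jaw": 1,
  "force": 80
}}

```text
time: 2.35
eef_pos: [0.5525, 0.2978, 0.0993]
tool_rot: [0.0, 0.147, 0.989, 0.0]
contact_force: [0.5, 0.1, 0.8]
grip_width: 0.0853
finger_force: 0.0
```

Emit:
{"method": "step_arm", "body": {
  "steps": [
    {"delta_pos": [0, 0, 0], "yaw": 0},
    {"delta_pos": [0, 0, 0], "yaw": 0},
    {"delta_pos": [0, 0, 0], "yaw": 0},
    {"delta_pos": [0, 0, 0], "yaw": 0},
    {"delta_pos": [0, 0, 0], "yaw": 0},
    {"delta_pos": [0, 0, 0], "yaw": 0},
    {"delta_pos": [0, 0, 0], "yaw": 0},
    {"delta_pos": [0, 0, 0], "yaw": 0}
  ],
  "jaw": 0
}}

```text
time: 3.35
eef_pos: [0.5525, 0.2977, 0.0992]
tool_rot: [0.0, 0.147, 0.989, 0.0]
contact_force: [0.1, -0.0, -0.1]
grip_width: 0.0005
finger_force: 0.0
```

The jaws shut on nothing, so I'm looking before doing anything else.

```bash
python3 - <<'E'
from h import *
c=grab('wrist'); s=grab('scene'); t=grab('top')
a=cv2.resize(s['img'][100:250,180:340],(640,600)); 
b=cv2.resize(t['img'][150:300,90:250],(640,600))
o=np.vstack([np.hstack([cv2.resize(a,(400,300)),cv2.resize(b,(400,300))]),np.hstack([cv2.resize(c['img'],(480,300)),np.zeros((300,320,3),np.uint8)])])
cv2.imwrite('pics/m1.png',o)
E
```

```text
(no output)
```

View pics/m1.png

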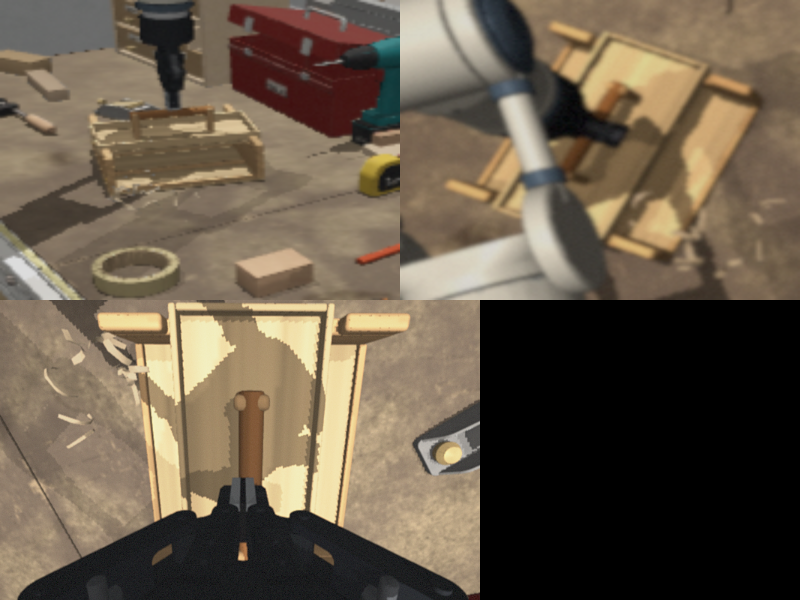

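```bash
python3 - <<'E'
from h import *
p=robot.sense()['eef_pos']
for n in('top','scene','wrist'):
    c=load(n);W=cloud(c);f=200/np.tan(np.radians(float(c['vfov']))/2)
    for q in (p,p+[0,0,-.014],[.552,.298,.104]):
        k=c['R']@q+c['t'];u,v=k[0]/k[2]*f+c['cx'],k[1]/k[2]*f+c['cy'];print(n,np.round([u,v]),end=' ')
        d=W[int(min(max(v,0),399)),int(u)];print(d.round(3))
t=load('top');W=cloud(t)
for u,v in [(176,216),(175,219),(172,215),(168,220),(180,212),(165,210),(172,199),(178,194),(160,235)]:print('top',u,v,W[v,u].round(3),t['img'][v,u])
w=load('wrist');V=cloud(w)
for u,v in [(335,160),(335,200),(335,230),(320,250),(324,255),(315,245),(330,245)]:print('wrist',u,v,V[v,u].round(3),w['img'][v,u])
E
```

```text
top [167. 215.] [0.535 0.255 0.22 ]
top [169. 216.] [0.534 0.252 0.214]
top [166. 215.] [0.537 0.257 0.22 ]
scene [249. 158.] [0.548 0.294 0.104]
scene [249. 161.] [0.579 0.354 0.062]
scene [249. 157.] [0.55  0.299 0.106]
wrist [327. 243.] [0.542 0.3   0.124]
wrist [326. 233.] [0.542 0.3   0.111]
wrist [327. 245.] [0.541 0.301 0.129]
top 176 216 [0.537 0.24  0.207] [50 49 48]
top 175 219 [0.53  0.241 0.207] [43 39 41]
top 172 215 [0.537 0.247 0.213] [32 34 29]
top 168 220 [0.53  0.263 0.185] [33 43 51]
top 180 212 [0.547 0.235 0.204] [ 58  84 103]
top 165 210 [0.544 0.257 0.23 ] [19 18 15]
top 172 199 [0.59  0.289 0.11 ] [ 54  95 145]
top 178 194 [0.602 0.276 0.115] [ 81 127 174]
top 160 235 [0.508 0.32  0.062] [43 69 88]
wrist 335 160 [0.509 0.315 0.115] [ 53  86 126]
wrist 335 200 [0.527 0.309 0.113] [ 55  87 126]
wrist 335 230 [0.542 0.305 0.113] [ 63  94 133]
wrist 320 250 [0.541 0.298 0.133] [51 50 54]
wrist 324 255 [0.541 0.3   0.137] [31 27 25]
wrist 315 245 [0.54  0.296 0.129] [86 86 83]
wrist 330 245 [0.542 0.302 0.128] [88 85 83]
```

```bash
python3 - <<'E'
from h import *
c=load('scene');W=cloud(c)
for v in range(140,166,2):
    print(v,[(W[v,u].round(3).tolist(),c['img'][v,u].tolist()) for u in (247,250,253)])
w=load('wrist');V=cloud(w)
for v in range(226,262,3):print(v,[V[v,u].round(3).tolist() for u in (316,326,332)],w['img'][v,316],w['img'][v,326])
E
```

```text
140 [([0.529, 0.254, 0.184], [19, 17, 16]), ([0.541, 0.256, 0.181], [24, 22, 20]), ([0.55, 0.25, 0.181], [52, 65, 71])]
142 [([0.532, 0.261, 0.174], [22, 21, 21]), ([0.546, 0.266, 0.17], [25, 25, 22]), ([0.55, 0.252, 0.173], [62, 76, 86])]
144 [([0.535, 0.27, 0.164], [20, 20, 19]), ([0.544, 0.265, 0.163], [23, 24, 21]), ([0.555, 0.263, 0.162], [71, 85, 96])]
146 [([0.544, 0.289, 0.149], [39, 37, 36]), ([0.553, 0.284, 0.149], [37, 35, 33]), ([0.752, 0.659, -0.0], [108, 130, 146])]
148 [([0.545, 0.292, 0.14], [53, 53, 50]), ([0.55, 0.279, 0.143], [31, 29, 28]), ([0.738, 0.631, 0.001], [111, 132, 148])]
150 [([0.542, 0.287, 0.135], [52, 53, 51]), ([0.551, 0.281, 0.135], [29, 29, 26]), ([0.725, 0.607, 0.001], [110, 134, 149])]
152 [([0.543, 0.29, 0.126], [67, 67, 66]), ([0.551, 0.283, 0.126], [27, 25, 24]), ([0.713, 0.584, 0.001], [110, 134, 149])]
154 [([0.544, 0.293, 0.117], [85, 86, 86]), ([0.553, 0.288, 0.117], [87, 88, 87]), ([0.569, 0.296, 0.111], [32, 53, 79])]
156 [([0.546, 0.299, 0.107], [35, 55, 82]), ([0.554, 0.29, 0.108], [33, 55, 81]), ([0.566, 0.29, 0.106], [33, 55, 79])]
1
[... 940 characters left out ...]
, 0.12], [0.542, 0.303, 0.12]] [89 88 85] [40 36 32]
241 [[0.54, 0.296, 0.124], [0.541, 0.301, 0.124], [0.542, 0.303, 0.123]] [83 82 81] [38 37 37]
244 [[0.54, 0.296, 0.126], [0.541, 0.3, 0.127], [0.543, 0.303, 0.126]] [91 93 88] [30 29 29]
247 [[nan, nan, nan], [0.542, 0.3, 0.13], [0.542, 0.303, 0.13]] [83 84 81] [32 32 31]
250 [[0.54, 0.296, 0.133], [0.541, 0.3, 0.133], [0.542, 0.303, 0.133]] [86 86 85] [34 33 30]
253 [[0.541, 0.296, 0.135], [0.542, 0.3, 0.135], [0.543, 0.303, 0.135]] [87 86 86] [30 32 30]
256 [[0.54, 0.297, 0.138], [0.541, 0.301, 0.14], [0.543, 0.303, 0.138]] [88 89 88] [20 18 19]
259 [[0.54, 0.297, 0.141], [0.541, 0.3, 0.141], [0.542, 0.303, 0.142]] [88 84 86] [27 26 19]
```

The cameras put the shut fingertips at z≈0.116, just above the dowel top at 0.112. So they stand about 30 mm further back than the nominal 14 mm ahead of the TCP. I'll open, go 30 mm lower and retry.

Emit:
{"method": "step_arm", "body": {
  "steps": [
    {"delta_pos": [0, 0.05, 0.2], "yaw": 0},
    {"delta_pos": [0, 0.05, 0.2], "yaw": 0},
    {"delta_pos": [0, 0.05, 0.2], "yaw": 0},
    {"delta_pos": [0, 0.05, 0.2], "yaw": 0},
    {"delta_pos": [0, 0.05, 0.2], "yaw": 0},
    {"delta_pos": [0, 0.05, 0], "yaw": 0},
    {"delta_pos": [0, 0.05, -0.15], "yaw": 0},
    {"delta_pos": [0, 0.05, -0.3], "yaw": 0},
    {"delta_pos": [0, 0.05, -0.4], "yaw": 0},
    {"delta_pos": [0, 0.05, -0.5], "yaw": 0},
    {"delta_pos": [0, 0.05, -0.5], "yaw": 0}
  ],
  "jaw": 0.7
}}

```text
time: 4.88
eef_pos: [0.5523, 0.3006, 0.0685]
tool_rot: [-0.0, 0.147, 0.989, -0.0]
contact_force: [0.4, 0.1, 0.1]
grip_width: 0.0597
finger_force: 0.0
```

Emit:
{"method": "step_arm", "body": {
  "steps": [
    {"delta_pos": [0, 0, 0], "yaw": 0},
    {"delta_pos": [0, 0, 0], "yaw": 0},
    {"delta_pos": [0, 0, 0], "yaw": 0},
    {"delta_pos": [0, 0, 0], "yaw": 0},
    {"delta_pos": [0, 0, 0], "yaw": 0},
    {"delta_pos": [0, 0, 0], "yaw": 0}
  ],
  "jaw": 0
}}

```text
time: 5.62
eef_pos: [0.5528, 0.301, 0.07]
tool_rot: [0.001, 0.147, 0.989, 0.0]
contact_force: [0.1, 0.5, 5.5]
grip_width: 0.0137
finger_force: 77.9
```

```bash
python3 - <<'E'
from h import *
w=grab('wrist');V=cloud(w);s=grab('scene')
o=np.hstack([w['img'][180:380,200:460],cv2.resize(s['img'][110:210,190:320],(260,200))])
cv2.imwrite('pics/m2.png',cv2.resize(o,None,fx=1.5,fy=1.5))
E
```

```text
(no output)
```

View pics/m2.png

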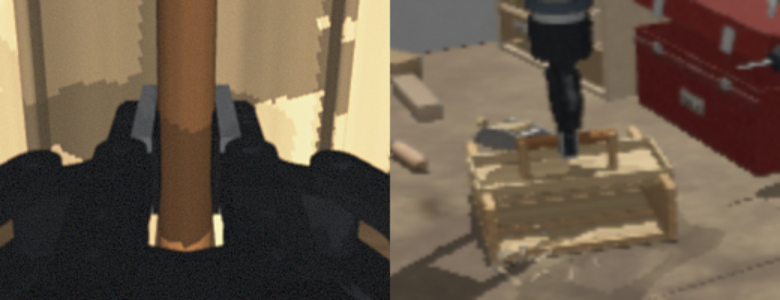

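```bash
python3 - <<'E'
from h import *
w=load('wrist');V=cloud(w)
for v in range(230,296,4):print(v,[V[v,u].round(3).tolist() for u in (292,298,325,349,355)])
s=load('scene');W=cloud(s)
for v in range(140,166,2): print(v,[(W[v,u].round(3).tolist(),s['img'][v,u].tolist()) for u in (248,251)])
E
```

```text
230 [[0.543, 0.284, 0.062], [0.544, 0.287, 0.062], [0.529, 0.307, 0.114], [0.553, 0.314, 0.061], [0.553, 0.317, 0.063]]
234 [[0.546, 0.283, 0.062], [0.547, 0.286, 0.062], [0.532, 0.306, 0.112], [0.554, 0.314, 0.063], [0.556, 0.317, 0.062]]
238 [[0.548, 0.283, 0.062], [0.539, 0.291, 0.089], [0.533, 0.306, 0.112], [0.545, 0.314, 0.09], [0.558, 0.316, 0.063]]
242 [[0.55, 0.282, 0.063], [0.538, 0.292, 0.096], [0.534, 0.306, 0.114], [0.545, 0.314, 0.095], [0.561, 0.315, 0.062]]
246 [[0.553, 0.281, 0.062], [0.538, 0.292, 0.099], [0.536, 0.305, 0.113], [0.544, 0.313, 0.1], [0.563, 0.315, 0.062]]
250 [[0.538, 0.29, 0.103], [0.538, 0.293, 0.104], [0.538, 0.304, 0.113], [0.544, 0.313, 0.104], [0.546, 0.315, 0.103]]
254 [[0.537, 0.291, 0.108], [0.539, 0.293, 0.107], [0.539, 0.304, 0.113], [0.544, 0.313, 0.108], [0.545, 0.315, 0.108]]
258 [[0.538, 0.291, 0.111], [0.538, 0.293, 0.112], [0.541, 0.303, 0.112], [0.544, 0.312, 0.112], [0.545, 0.315, 0.112]]
262 [[0.538, 0.291, 0.115], [0.539, 0.293, 0.114], [0.542, 0.303, 0.114], [0.544, 0.312, 0.115], [0.545, 0.314, 0.114]]
266 [[0.538, 0.291, 0.118
[... 1302 characters left out ...]
39, 0.248, 0.155], [23, 21, 22])]
150 [([0.532, 0.257, 0.146], [22, 19, 19]), ([0.547, 0.266, 0.14], [25, 24, 23])]
152 [([0.532, 0.259, 0.138], [22, 21, 20]), ([0.543, 0.257, 0.136], [27, 27, 26])]
154 [([0.541, 0.279, 0.122], [26, 24, 22]), ([0.556, 0.286, 0.117], [41, 43, 45])]
156 [([0.54, 0.278, 0.115], [26, 23, 21]), ([0.554, 0.282, 0.111], [48, 47, 46])]
158 [([0.541, 0.28, 0.106], [25, 24, 23]), ([0.552, 0.279, 0.104], [40, 38, 38])]
160 [([0.541, 0.282, 0.098], [39, 38, 37]), ([0.55, 0.277, 0.098], [33, 32, 31])]
162 [([0.544, 0.289, 0.087], [77, 79, 80]), ([0.555, 0.287, 0.086], [99, 110, 118])]
164 [([0.565, 0.334, 0.059], [82, 111, 128]), ([0.572, 0.324, 0.061], [124, 162, 184])]
```

Depth shows the pads now span z 0.088–0.122 around the dowel (0.096–0.112), so the grip is good. The real grasp point is about 36 mm above the reported TCP z. Lifting the tray.

Emit:
{"method": "step_arm", "body": {
  "steps": [
    {"delta_pos": [0, 0, 0.08], "yaw": 0},
    {"delta_pos": [0, 0, 0.25], "yaw": 0},
    {"delta_pos": [0, 0, 0.5], "yaw": 0},
    {"delta_pos": [0, 0, 0.8], "yaw": 0},
    {"delta_pos": [0, 0, 1.15], "yaw": 0},
    {"delta_pos": [0, 0, 1.5], "yaw": 0},
    {"delta_pos": [0, 0, 1.75], "yaw": 0},
    {"delta_pos": [0, 0, 1.83], "yaw": 0},
    {"delta_pos": [0, 0, 1.83], "yaw": 0}
  ]
}}

```text
time: 6.85
eef_pos: [0.5525, 0.3007, 0.1789]
tool_rot: [-0.0, 0.147, 0.989, -0.0]
contact_force: [0.2, 0.3, -3.6]
grip_width: 0.0138
finger_force: 78.0
```

Emit:
{"method": "step_arm", "body": {
  "steps": [
    {"delta_pos": [0.0, -0.1, 0], "yaw": 0},
    {"delta_pos": [0.0, -0.3, 0], "yaw": 0.1},
    {"delta_pos": [0.0, -0.6, 0], "yaw": 0.25},
    {"delta_pos": [0.02, -1.0, 0], "yaw": 0.45},
    {"delta_pos": [0.04, -1.45, 0], "yaw": 0.65},
    {"delta_pos": [0.06, -1.95, 0], "yaw": 0.85},
    {"delta_pos": [0.08, -2.5, 0], "yaw": 1.1},
    {"delta_pos": [0.1, -3.05, 0], "yaw": 1.35},
    {"delta_pos": [0.12, -3.6, 0], "yaw": 1.6},
    {"delta_pos": [0.12, -4.1, 0], "yaw": 1.8},
    {"delta_pos": [0.12, -4.5, 0], "yaw": 2.0},
    {"delta_pos": [0.12, -4.8, 0], "yaw": 2.1},
    {"delta_pos": [0.12, -4.97, 0], "yaw": 2.1},
    {"delta_pos": [0.12, -5.02, 0], "yaw": 2.1},
    {"delta_pos": [0.12, -5.02, 0], "yaw": 2.1},
    {"delta_pos": [0.12, -5.02, 0], "yaw": 2.1}
  ]
}}

```text
time: 8.85
eef_pos: [0.5597, 0.0001, 0.1789]
tool_rot: [-0.0, 0.0, 1.0, 0.0]
contact_force: [0.6, -1.5, -4.4]
grip_width: 0.0137
finger_force: 78.1
```

```bash
python3 - <<'E'
from h import *
s=grab('scene');t=grab('top')
cv2.imwrite('pics/m3.png',np.vstack([cv2.resize(t['img'][100:320,80:480],(800,440))[:300],cv2.resize(s['img'][100:300,140:500],(800,444))[:300]]))
E
```

```text
(no output)
```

View pics/m3.png

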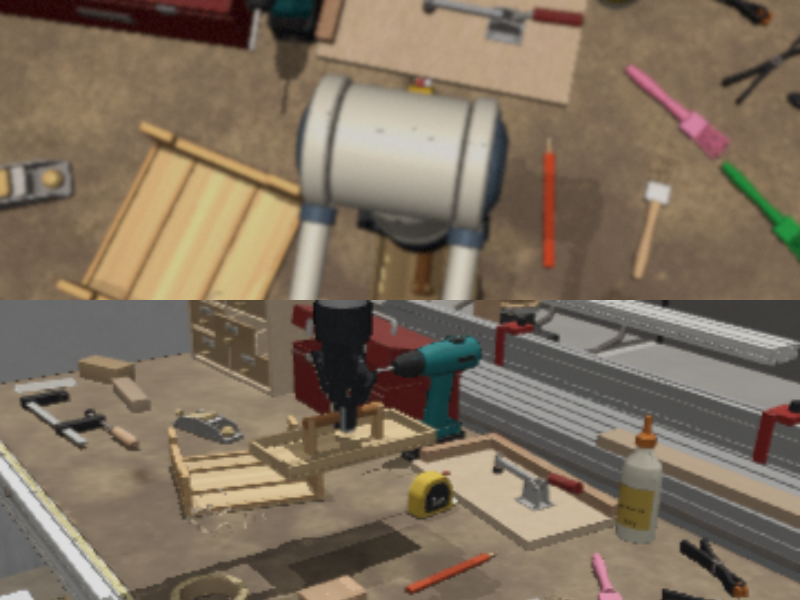

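The tray hangs level over free bench. Lowering it.

Emit:
{"method": "step_arm", "body": {
  "steps": [
    {"delta_pos": [0, 0, -0.2], "yaw": 0},
    {"delta_pos": [0, 0, -0.6], "yaw": 0},
    {"delta_pos": [0, 0, -1.1], "yaw": 0},
    {"delta_pos": [0, 0, -1.6], "yaw": 0},
    {"delta_pos": [0, 0, -2.0], "yaw": 0},
    {"delta_pos": [0, 0, -2.25], "yaw": 0},
    {"delta_pos": [0, 0, -2.4], "yaw": 0},
    {"delta_pos": [0, 0, -2.48], "yaw": 0},
    {"delta_pos": [0, 0, -2.53], "yaw": 0},
    {"delta_pos": [0, 0, -2.56], "yaw": 0},
    {"delta_pos": [0, 0, -2.58], "yaw": 0},
    {"delta_pos": [0, 0, -2.58], "yaw": 0}
  ]
}}

```text
time: 10.45
eef_pos: [0.5598, -0.0005, 0.0244]
tool_rot: [0.0, 0.001, 1.0, 0.0]
contact_force: [-0.0, -0.3, -4.0]
grip_width: 0.0135
finger_force: 78.1
```

Emit:
{"method": "step_arm", "body": {
  "steps": [
    {"delta_pos": [0, 0, -0.02], "yaw": 0},
    {"delta_pos": [0, 0, -0.04], "yaw": 0},
    {"delta_pos": [0, 0, -0.04], "yaw": 0}
  ]
}}

```text
time: 10.82
eef_pos: [0.56, -0.0006, 0.0239]
tool_rot: [0.001, 0.001, 1.0, -0.0]
contact_force: [-5.4, -0.5, 7.9]
grip_width: 0.0136
finger_force: 79.4
```

Emit:
{"method": "step_arm", "body": {
  "steps": [
    {"delta_pos": [0, 0, -0.03], "yaw": 0},
    {"delta_pos": [0, 0, -0.03], "yaw": 0},
    {"delta_pos": [0, 0, -0.03], "yaw": 0},
    {"delta_pos": [0, 0, 0.3], "yaw": 0},
    {"delta_pos": [0, 0, 0.8], "yaw": 0},
    {"delta_pos": [0, 0, 1.4], "yaw": 0},
    {"delta_pos": [0.2, -0.6, 1.8], "yaw": 0},
    {"delta_pos": [0.4, -1.3, 2.0], "yaw": 0},
    {"delta_pos": [0.4, -2.0, 2.0], "yaw": 0},
    {"delta_pos": [0.4, -2.7, 2.0], "yaw": 0},
    {"delta_pos": [0.4, -3.4, 2.0], "yaw": 0},
    {"delta_pos": [0.4, -4.0, 2.0], "yaw": 0},
    {"delta_pos": [0.4, -4.4, 2.0], "yaw": 0},
    {"delta_pos": [0.4, -4.5, 2.0], "yaw": 0},
    {"delta_pos": [0.4, -4.5, 2.0], "yaw": 0}
  ],
  "jaw": 0.6
}}

```text
time: 12.7
eef_pos: [0.5839, -0.27, 0.1421]
tool_rot: [0.0, 0.001, 1.0, 0.0]
contact_force: [-0.9, 0.2, -0.3]
grip_width: 0.0514
finger_force: 0.0
```

```bash
python3 - <<'E'
from h import *
t=grab('top');w=grab('wrist');W=cloud(t);V=cloud(w)
def rect(p):
    r=cv2.minAreaRect((p[:,:2]*1000).astype(np.float32));return np.round(r[0],1),np.round(r[1]),round(r[2],1)
q=W[150:290,90:250].reshape(-1,3)
m=(q[:,2]>.045)&(q[:,2]<.08)&(q[:,0]<.72);print('caddy',rect(q[m]),m.sum())
m=(q[:,2]>.066)&(q[:,2]<.08);print('horns',rect(q[m]))
q=W[150:330,200:330].reshape(-1,3);m=(q[:,2]>.058)&(q[:,2]<.07)&(abs(q[:,1])<.03)&(q[:,0]<.66);print('trayhandle',rect(q[m]))
m=(q[:,2]>.02)&(q[:,2]<.036)&(abs(q[:,1])<.08)&(q[:,0]<.69);print('trayrim',rect(q[m]))
# height profile across caddy
C=np.array([.552,.299]);a=np.radians(-17.1);Y=np.array([np.cos(a),np.sin(a)]);X=np.array([Y[1],-Y[0]])
q=W[150:290,90:250].reshape(-1,3);d=q[:,:2]-C;l=d@Y;x=d@X
for k in range(-115,116,5):
    s=(abs(l)<.08)&(abs(x-k/1000)<.0025);print(k,round(float(np.nanmedian(q[s,2]))*1000) if s.any() else None,end='; ')
q=V.reshape(-1,3)
m=(q[:,2]>.005)&(q[:,2]<.03)&(q[:,0]>.52)&(q[:,0]<.75)&(q[:,1]<-.23)&(q[:,1]>-.33);print('\nbrush wrist',rect(q[m]),m.sum())
o=np.hstack([cv2.resize(t['img'][150:290,90:250],(343,300)),cv2.resize(w['img'],(457,286),None)[:300] if 0 else cv2.resize(w['img'],(457,300))])
cv2.imwrite('pics/m4.png',o)
E
```

```text
caddy (array([550.6, 300. ]), array([217., 225.]), 73.0) 1001
horns (array([550.6, 300.6]), array([216., 224.]), 73.0)
trayhandle (array([558. ,  -4.7]), array([123.,  20.]), 0.0)
trayrim (array([498.6,  -8.5]), array([359., 123.]), 3.1)
-115 0; -110 12; -105 10; -100 6; -95 5; -90 5; -85 5; -80 5; -75 5; -70 5; -65 6; -60 6; -55 12; -50 7; -45 6; -40 6; -35 6; -30 5; -25 5; -20 5; -15 6; -10 5; -5 6; 0 5; 5 5; 10 6; 15 6; 20 6; 25 6; 30 6; 35 12; 40 7; 45 6; 50 6; 55 5; 60 5; 65 6; 70 6; 75 6; 80 6; 85 6; 90 6; 95 6; 100 11; 105 12; 110 1; 115 1; 
brush wrist (array([ 639.3, -273.6]), array([ 53., 241.]), 75.5) 3100
```

View pics/m4.png

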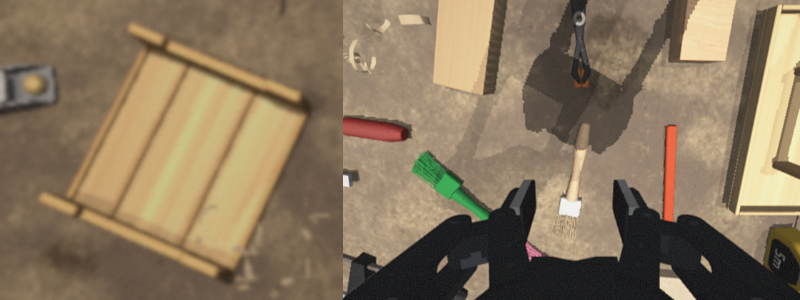

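Bays show clearly: ribs at caddy x≈-53 and +36, so the narrow bay is the left one (+y world) and the middle-sized one the right. In the wrist view the brush handle tip is at about (336,167) and the white ferrule at about (316,277). Measuring the handle.

```bash
python3 - <<'E'
from h import *
for n,box in (('wrist',(300,160,350,310)),('top',(392,183,418,243))):
    c=load(n);W=cloud(c);u0,v0,u1,v1=box
    p=W[v0:v1,u0:u1].reshape(-1,3);m=(p[:,2]>.008)&(p[:,2]<.03)&(p[:,1]<-.24)&(p[:,1]>-.31)&(p[:,0]<.72);p=p[m]
    x0,x1=np.percentile(p[:,0],[.3,99.7]);print(n,m.sum(),'x',x0,x1)
    for a in np.arange(.55,.72,.012):
        s=abs(p[:,0]-a)<.006
        if s.sum()>3:print(round(a,3),s.sum(),p[s,1].min().round(4),p[s,1].max().round(4),np.median(p[s,2]).round(4))
E
```

```text
wrist 2674 x 0.5629932871531177 0.7150987191380359
0.562 87 -0.2631 -0.2512 0.0148
0.574 208 -0.2666 -0.251 0.016
0.586 236 -0.2694 -0.2518 0.0172
0.598 225 -0.2712 -0.2527 0.0172
0.61 190 -0.2722 -0.2562 0.0163
0.622 161 -0.2732 -0.259 0.0157
0.634 160 -0.2762 -0.2626 0.0153
0.646 182 -0.2802 -0.2635 0.0161
0.658 221 -0.2893 -0.2654 0.0169
0.67 291 -0.2914 -0.2603 0.0121
0.682 310 -0.2925 -0.2623 0.0121
0.694 195 -0.295 -0.2642 0.0114
0.706 162 -0.2952 -0.2672 0.0109
0.718 46 -0.2953 -0.2693 0.0102
top 178 x 0.6424457061543032 0.7124813186750178
0.646 13 -0.2762 -0.2671 0.0137
0.658 26 -0.2814 -0.2684 0.0163
0.67 35 -0.2887 -0.2634 0.0116
0.682 44 -0.2909 -0.2654 0.0123
0.694 26 -0.2913 -0.2689 0.0116
0.706 32 -0.3006 -0.272 0.01
```

Emit:
{"method": "step_arm", "body": {
  "steps": [
    {"delta_pos": [0.2, 0.03, 0], "yaw": -0.4},
    {"delta_pos": [0.5, 0.03, -0.2], "yaw": -0.9},
    {"delta_pos": [0.75, 0.03, -0.6], "yaw": -1.19},
    {"delta_pos": [0.75, 0.03, -1.1], "yaw": -1.19},
    {"delta_pos": [0.75, 0.03, -1.6], "yaw": -1.19},
    {"delta_pos": [0.75, 0.03, -2.0], "yaw": -1.19},
    {"delta_pos": [0.75, 0.03, -2.3], "yaw": -1.19},
    {"delta_pos": [0.75, 0.03, -2.5], "yaw": -1.19},
    {"delta_pos": [0.75, 0.03, -2.57], "yaw": -1.19},
    {"delta_pos": [0.75, 0.03, -2.6], "yaw": -1.19},
    {"delta_pos": [0.75, 0.03, -2.6], "yaw": -1.19}
  ],
  "jaw": 0.6
}}

```text
time: 14.18
eef_pos: [0.6292, -0.269, -0.0133]
tool_rot: [0.001, 0.084, 0.996, -0.0]
contact_force: [0.7, -0.5, 0.2]
grip_width: 0.0512
finger_force: 0.0
```

Emit:
{"method": "step_arm", "body": {
  "steps": [
    {"delta_pos": [0, 0, 0], "yaw": 0},
    {"delta_pos": [0, 0, 0], "yaw": 0},
    {"delta_pos": [0, 0, 0], "yaw": 0},
    {"delta_pos": [0, 0, 0], "yaw": 0},
    {"delta_pos": [0, 0, 0], "yaw": 0},
    {"delta_pos": [0, 0, 0], "yaw": 0}
  ],
  "jaw": 0,
  "force": 50
}}

```text
time: 14.92
eef_pos: [0.6291, -0.2689, -0.0134]
tool_rot: [0.001, 0.084, 0.996, -0.0]
contact_force: [-0.1, -0.1, 5.4]
grip_width: 0.0157
finger_force: 51.3
```

Emit:
{"method": "step_arm", "body": {
  "steps": [
    {"delta_pos": [0, 0, 0.1], "yaw": 0},
    {"delta_pos": [0, 0, 0.4], "yaw": 0},
    {"delta_pos": [0, 0, 0.9], "yaw": 0},
    {"delta_pos": [0, 0, 1.5], "yaw": 0},
    {"delta_pos": [0, 0, 2.1], "yaw": 0},
    {"delta_pos": [0, 0, 2.5], "yaw": 0},
    {"delta_pos": [0, 0, 2.6], "yaw": 0}
  ]
}}

```text
time: 15.8
eef_pos: [0.6296, -0.2691, 0.1453]
tool_rot: [0.002, 0.084, 0.996, -0.001]
contact_force: [-0.1, -0.8, -1.3]
grip_width: 0.0159
finger_force: 48.8
```

Emit:
{"method": "step_arm", "body": {
  "steps": [
    {"delta_pos": [-0.02, 0.15, 0], "yaw": 0},
    {"delta_pos": [-0.05, 0.5, 0], "yaw": 0},
    {"delta_pos": [-0.1, 1.0, 0], "yaw": -0.1},
    {"delta_pos": [-0.18, 1.7, 0], "yaw": -0.2},
    {"delta_pos": [-0.26, 2.5, 0], "yaw": -0.3},
    {"delta_pos": [-0.34, 3.3, 0], "yaw": -0.4},
    {"delta_pos": [-0.43, 4.1, 0], "yaw": -0.5},
    {"delta_pos": [-0.51, 4.9, 0], "yaw": -0.6},
    {"delta_pos": [-0.6, 5.7, 0], "yaw": -0.7},
    {"delta_pos": [-0.68, 6.5, 0], "yaw": -0.8},
    {"delta_pos": [-0.76, 7.3, 0], "yaw": -0.93},
    {"delta_pos": [-0.84, 8.1, 0], "yaw": -0.93},
    {"delta_pos": [-0.93, 8.9, 0], "yaw": -0.93},
    {"delta_pos": [-1.0, 9.6, 0], "yaw": -0.93},
    {"delta_pos": [-1.06, 10.2, 0], "yaw": -0.93},
    {"delta_pos": [-1.1, 10.6, 0], "yaw": -0.93},
    {"delta_pos": [-1.12, 10.75, 0], "yaw": -0.93},
    {"delta_pos": [-1.12, 10.79, 0], "yaw": -0.93},
    {"delta_pos": [-1.12, 10.79, 0], "yaw": -0.93}
  ]
}}

```text
time: 18.18
eef_pos: [0.5619, 0.3777, 0.1418]
tool_rot: [0.0, 0.149, 0.989, -0.0]
contact_force: [-0.7, -0.1, 0.1]
grip_width: 0.016
finger_force: 48.8
```

```bash
python3 - <<'E'
from h import *
w=grab('wrist');W=cloud(w);cv2.imwrite('pics/m5.png',w['img'])
p=W.reshape(-1,3)
C=np.array([.5506,.3003]);a=np.radians(-17.);Y=np.array([np.cos(a),np.sin(a)]);X=np.array([Y[1],-Y[0]])
d=p[:,:2]-C
m=(p[:,2]>.13)&(p[:,2]<.2);d=d[m]*1000;z=p[m,2]*1000
x=d@X;y=d@Y
for k in range(-100,101,10):
    s=(abs(y-k)<5)&(abs(x+78)<40)
    if s.sum()>5:print(k,s.sum(),np.percentile(x[s],[2,50,98]).round(),np.percentile(z[s],[5,50]).round())
E
```

```text
-80 289 [-81. -76. -70.] [167. 170.]
-70 849 [-82. -76. -69.] [167. 171.]
-60 938 [-83. -76. -68.] [168. 172.]
-50 967 [-84. -76. -68.] [168. 173.]
-40 826 [-83. -76. -68.] [168. 172.]
-30 722 [-87. -76. -68.] [168. 172.]
-20 3195 [-97. -76. -55.] [165. 179.]
-10 1031 [-85. -76. -66.] [167. 171.]
0 770 [-85. -76. -67.] [167. 171.]
10 643 [-83. -76. -68.] [168. 172.]
20 810 [-88. -76. -63.] [162. 172.]
30 393 [-89. -75. -63.] [166. 167.]
```

View pics/m5.png

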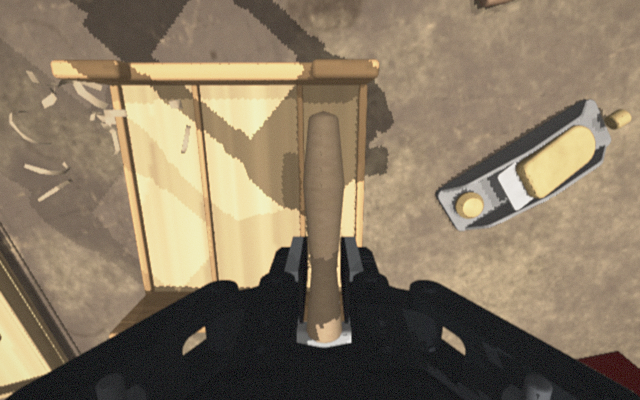

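The brush hangs level and aligned in the wrist view: handle tip at (322,115), axis at caddy x=-76, nearly centred in y. Shifting 2 mm and lowering into the narrow bay.

Emit:
{"method": "step_arm", "body": {
  "steps": [
    {"delta_pos": [0.01, 0.03, -0.2], "yaw": 0},
    {"delta_pos": [0.01, 0.03, -0.7], "yaw": 0},
    {"delta_pos": [0.01, 0.03, -1.2], "yaw": 0},
    {"delta_pos": [0.01, 0.03, -1.7], "yaw": 0},
    {"delta_pos": [0.01, 0.03, -2.1], "yaw": 0},
    {"delta_pos": [0.01, 0.03, -2.3], "yaw": 0},
    {"delta_pos": [0.01, 0.03, -2.4], "yaw": 0},
    {"delta_pos": [0.01, 0.03, -2.45], "yaw": 0},
    {"delta_pos": [0.01, 0.03, -2.47], "yaw": 0},
    {"delta_pos": [0.01, 0.03, -2.47], "yaw": 0}
  ]
}}

```text
time: 19.48
eef_pos: [0.5625, 0.3807, -0.0056]
tool_rot: [0.0, 0.148, 0.989, 0.0]
contact_force: [-0.6, 0.2, -0.2]
grip_width: 0.016
finger_force: 48.8
```

Emit:
{"method": "step_arm", "body": {
  "steps": [
    {"delta_pos": [0, 0, -0.015], "yaw": 0},
    {"delta_pos": [0, 0, -0.03], "yaw": 0},
    {"delta_pos": [0, 0, -0.03], "yaw": 0}
  ]
}}

```text
time: 19.85
eef_pos: [0.5623, 0.3806, -0.0074]
tool_rot: [0.0, 0.148, 0.989, 0.0]
contact_force: [-1.0, -0.1, 3.1]
grip_width: 0.0159
finger_force: 50.7
```

Emit:
{"method": "step_arm", "body": {
  "steps": [
    {"delta_pos": [0, 0, 0], "yaw": 0},
    {"delta_pos": [0, 0, 0], "yaw": 0},
    {"delta_pos": [0, 0, 0.05], "yaw": 0},
    {"delta_pos": [0, 0, 0.15], "yaw": 0},
    {"delta_pos": [0, 0, 0.4], "yaw": 0}
  ],
  "jaw": 0.24
}}

```text
time: 20.48
eef_pos: [0.5614, 0.38, 0.0149]
tool_rot: [-0.001, 0.148, 0.989, -0.001]
contact_force: [-0.2, 1.0, 0.3]
grip_width: 0.0204
finger_force: 0.0
```

Emit:
{"method": "step_arm", "body": {
  "steps": [
    {"delta_pos": [0, 0, 0.5], "yaw": 0},
    {"delta_pos": [0, 0, 1.0], "yaw": 0},
    {"delta_pos": [0, 0, 1.6], "yaw": 0},
    {"delta_pos": [0, 0, 2.0], "yaw": 0},
    {"delta_pos": [0, 0, 2.1], "yaw": 0}
  ],
  "jaw": 0.6
}}

```text
time: 21.1
eef_pos: [0.563, 0.381, 0.1454]
tool_rot: [0.002, 0.148, 0.989, 0.002]
contact_force: [-0.1, 0.1, -0.1]
grip_width: 0.0515
finger_force: 0.0
```

```bash
python3 - <<'E'
from h import *
w=grab('wrist');W=cloud(w)
crop(w,'m6.png',100,0,500,300,1.5)
p=W.reshape(-1,3)
C=np.array([.5506,.3003]);a=np.radians(-17.);Y=np.array([np.cos(a),np.sin(a)]);X=np.array([Y[1],-Y[0]])
d=(p[:,:2]-C)*1000;x=d@X;y=d@Y;z=p[:,2]*1000
for k in range(-100,101,20):
    s=(abs(y-k)<5)&(abs(x+78)<20)&(z>11)&(z<30)
    if s.sum()>5:print(k,s.sum(),np.percentile(x[s],[2,50,98]).round(),np.median(z[s]).round())
E
```

```text
-100 96 [-97. -78. -59.] 25.0
-80 64 [-84. -78. -72.] 21.0
-60 216 [-85. -78. -71.] 23.0
-40 204 [-86. -78. -70.] 23.0
-20 155 [-85. -78. -72.] 22.0
0 159 [-85. -78. -73.] 22.0
20 218 [-92. -79. -66.] 23.0
40 304 [-94. -79. -65.] 18.0
60 241 [-93. -78. -65.] 16.0
80 223 [-95. -80. -63.] 15.0
100 423 [-97. -78. -59.] 21.0
```

View pics/m6.png

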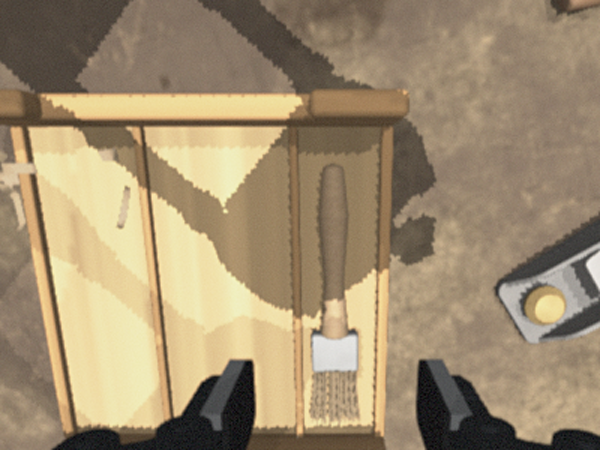

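The brush lies flat and centred in the narrow bay. Next is the clamp.

Emit:
{"method": "step_arm", "body": {
  "steps": [
    {"delta_pos": [-0.05, -0.3, 0], "yaw": 0.1},
    {"delta_pos": [-0.15, -0.8, 0], "yaw": 0.25},
    {"delta_pos": [-0.28, -1.5, 0], "yaw": 0.4},
    {"delta_pos": [-0.42, -2.3, 0], "yaw": 0.6},
    {"delta_pos": [-0.57, -3.2, 0], "yaw": 0.8},
    {"delta_pos": [-0.72, -4.1, 0], "yaw": 1.0},
    {"delta_pos": [-0.88, -5.0, 0], "yaw": 1.3},
    {"delta_pos": [-1.04, -5.9, 0], "yaw": 1.6},
    {"delta_pos": [-1.2, -6.8, 0], "yaw": 1.9},
    {"delta_pos": [-1.36, -7.7, 0], "yaw": 2.2},
    {"delta_pos": [-1.52, -8.5, 0], "yaw": 2.5},
    {"delta_pos": [-1.67, -9.3, 0], "yaw": 2.7},
    {"delta_pos": [-1.79, -10.0, 0], "yaw": 2.7},
    {"delta_pos": [-1.88, -10.5, 0], "yaw": 2.7},
    {"delta_pos": [-1.92, -10.75, 0], "yaw": 2.7},
    {"delta_pos": [-1.92, -10.75, 0], "yaw": 2.7},
    {"delta_pos": [-1.92, -10.75, 0], "yaw": 2.7}
  ],
  "jaw": 0.8
}}

```text
time: 23.28
eef_pos: [0.4472, -0.2635, 0.1415]
tool_rot: [-0.0, -0.04, 0.999, 0.0]
contact_force: [0.1, -0.1, -0.0]
grip_width: 0.0686
finger_force: 0.0
```

```bash
python3 - <<'E'
from h import *
w=grab('wrist');W=cloud(w);cv2.imwrite('pics/m7.png',w['img'])
print(robot.sense()['eef_pos'])
p=W.reshape(-1,3);m=(p[:,2]>.006)&(p[:,2]<.03)&(abs(p[:,0]-.448)<.1)&(abs(p[:,1]+.264)<.04);p=p[m]
for k in np.arange(.36,.54,.01):
    s=abs(p[:,0]-k)<.005
    if s.sum()>4:print(k.round(3),s.sum(),np.percentile(p[s,1],[2,98]).round(4),np.median(p[s,2]).round(4))
E
```

```text
[ 0.44725096 -0.26339626  0.14166133]
0.38 183 [-0.288  -0.2486] 0.0208
0.39 289 [-0.2862 -0.2501] 0.0208
0.4 269 [-0.2835 -0.2521] 0.0209
0.41 238 [-0.2803 -0.2544] 0.0208
0.42 222 [-0.2771 -0.2563] 0.0209
0.43 214 [-0.2747 -0.2576] 0.0209
0.44 195 [-0.2731 -0.2583] 0.0209
0.45 173 [-0.272  -0.2586] 0.0225
0.46 120 [-0.2697 -0.2597] 0.0215
0.47 99 [-0.2687 -0.2601] 0.0209
0.48 148 [-0.27   -0.2576] 0.0209
0.49 162 [-0.2718 -0.2548] 0.0207
0.5 219 [-0.2736 -0.2521] 0.0204
0.51 183 [-0.273  -0.2528] 0.0205
0.52 83 [-0.27   -0.2541] 0.019
```

View pics/m7.png

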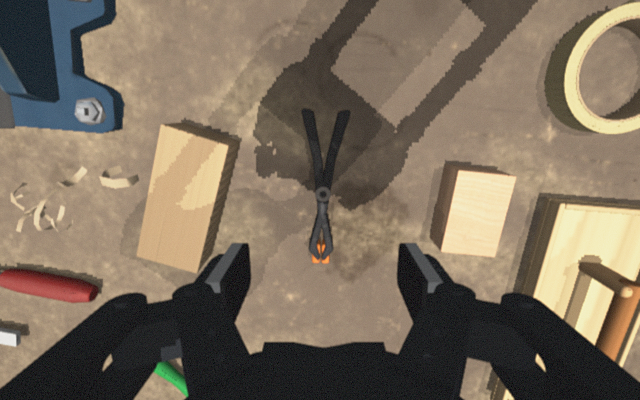

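In the wrist view the clamp has its orange tips at (320,258), pivot at (322,195) and handles at (325,112). Axis about 2.5°, middle at (0.449,-0.265). Grasping.

Emit:
{"method": "step_arm", "body": {
  "steps": [
    {"delta_pos": [0.03, -0.03, -0.2], "yaw": -0.25},
    {"delta_pos": [0.03, -0.03, -0.7], "yaw": -0.25},
    {"delta_pos": [0.03, -0.03, -1.3], "yaw": -0.25},
    {"delta_pos": [0.03, -0.03, -1.8], "yaw": -0.25},
    {"delta_pos": [0.03, -0.03, -2.2], "yaw": -0.25},
    {"delta_pos": [0.03, -0.03, -2.45], "yaw": -0.25},
    {"delta_pos": [0.03, -0.03, -2.55], "yaw": -0.25},
    {"delta_pos": [0.03, -0.03, -2.58], "yaw": -0.25},
    {"delta_pos": [0.03, -0.03, -2.58], "yaw": -0.25}
  ],
  "jaw": 0.55
}}

```text
time: 24.45
eef_pos: [0.4493, -0.2666, -0.0121]
tool_rot: [0.001, -0.022, 1.0, -0.0]
contact_force: [-0.1, 0.4, 0.3]
grip_width: 0.0465
finger_force: 0.0
```

Emit:
{"method": "step_arm", "body": {
  "steps": [
    {"delta_pos": [0, 0, 0], "yaw": 0},
    {"delta_pos": [0, 0, 0], "yaw": 0},
    {"delta_pos": [0, 0, 0], "yaw": 0},
    {"delta_pos": [0, 0, 0], "yaw": 0},
    {"delta_pos": [0, 0, 0], "yaw": 0},
    {"delta_pos": [0, 0, 0], "yaw": 0}
  ],
  "jaw": 0,
  "force": 60
}}

```text
time: 25.2
eef_pos: [0.4495, -0.2668, -0.0116]
tool_rot: [0.001, -0.022, 1.0, -0.001]
contact_force: [-0.5, 1.2, 6.1]
grip_width: 0.0308
finger_force: 59.8
```

Emit:
{"method": "step_arm", "body": {
  "steps": [
    {"delta_pos": [0, 0, 0.1], "yaw": 0},
    {"delta_pos": [0, 0, 0.4], "yaw": 0},
    {"delta_pos": [0, 0, 0.9], "yaw": 0},
    {"delta_pos": [0, 0, 1.5], "yaw": 0},
    {"delta_pos": [0, 0, 2.1], "yaw": 0},
    {"delta_pos": [0, 0, 2.5], "yaw": 0},
    {"delta_pos": [0, 0, 2.6], "yaw": 0}
  ]
}}

```text
time: 26.08
eef_pos: [0.4495, -0.2669, 0.146]
tool_rot: [0.002, -0.022, 1.0, -0.001]
contact_force: [-0.3, 0.0, -1.6]
grip_width: 0.0309
finger_force: 59.4
```

Emit:
{"method": "step_arm", "body": {
  "steps": [
    {"delta_pos": [0.03, 0.15, 0], "yaw": 0},
    {"delta_pos": [0.08, 0.5, 0], "yaw": -0.1},
    {"delta_pos": [0.17, 1.05, 0], "yaw": -0.3},
    {"delta_pos": [0.28, 1.75, 0], "yaw": -0.5},
    {"delta_pos": [0.4, 2.5, 0], "yaw": -0.75},
    {"delta_pos": [0.53, 3.3, 0], "yaw": -1.0},
    {"delta_pos": [0.66, 4.1, 0], "yaw": -1.25},
    {"delta_pos": [0.79, 4.9, 0], "yaw": -1.5},
    {"delta_pos": [0.92, 5.7, 0], "yaw": -1.75},
    {"delta_pos": [1.05, 6.5, 0], "yaw": -2.0},
    {"delta_pos": [1.16, 7.2, 0], "yaw": -2.2},
    {"delta_pos": [1.26, 7.8, 0], "yaw": -2.35},
    {"delta_pos": [1.32, 8.2, 0], "yaw": -2.44},
    {"delta_pos": [1.34, 8.32, 0], "yaw": -2.44},
    {"delta_pos": [1.34, 8.32, 0], "yaw": -2.44},
    {"delta_pos": [1.34, 8.32, 0], "yaw": -2.44}
  ]
}}

```text
time: 28.08
eef_pos: [0.529, 0.2319, 0.1427]
tool_rot: [-0.0, 0.148, 0.989, -0.0]
contact_force: [-1.2, 0.2, -1.0]
grip_width: 0.0311
finger_force: 59.4
```

```bash
cat > chk.py <<'E'
from h import *
import sys
xc,lo,hi=map(float,sys.argv[1:4])
w=grab('wrist');W=cloud(w);cv2.imwrite('pics/%s'%sys.argv[4],w['img'])
p=W.reshape(-1,3)
C=np.array([.5506,.3003]);a=np.radians(-17.);Y=np.array([np.cos(a),np.sin(a)]);X=np.array([Y[1],-Y[0]])
d=(p[:,:2]-C)*1000;x=d@X;y=d@Y;z=p[:,2]*1000
print(robot.sense()['eef_pos'], 'tcp caddy',(robot.sense()['eef_pos'][:2]-C)@X,(robot.sense()['eef_pos'][:2]-C)@Y)
for k in range(-100,101,10):
    s=(abs(y-k)<5)&(abs(x-xc)<35)&(z>lo)&(z<hi)
    if s.sum()>5:print(k,s.sum(),np.percentile(x[s],[2,50,98]).round(),np.percentile(z[s],[5,50]).round())
s=(abs(x-xc)<35)&(z>lo)&(z<hi);print('ymin',np.percentile(y[s],.5))
E
python3 chk.py 71 130 180 m8.png
```

```text
[0.52907445 0.23191292 0.14289905] tcp caddy 0.07169235493766254 -0.0005905333238130778
-70 891 [54. 64. 94.] [164. 175.]
-60 1470 [56. 82. 92.] [165. 175.]
-50 1339 [58. 80. 90.] [164. 175.]
-40 1181 [61. 77. 87.] [163. 175.]
-30 1046 [63. 75. 84.] [163. 175.]
-20 940 [65. 74. 82.] [167. 175.]
-10 1813 [ 46.  73. 101.] [164. 175.]
0 939 [58. 73. 89.] [165. 176.]
10 519 [58. 73. 89.] [167. 176.]
20 380 [68. 73. 77.] [173. 175.]
30 620 [66. 73. 79.] [161. 175.]
40 219 [64. 74. 81.] [157. 171.]
50 24 [62. 63. 83.] [155. 159.]
ymin -70.250607465485
```

View pics/m8.png

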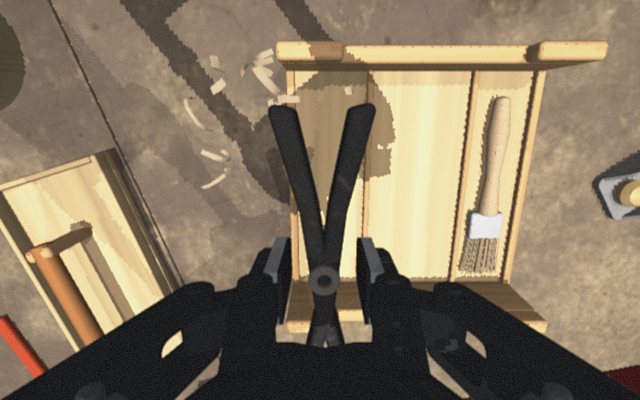

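The clamp is held level and aligned: handle ends at (280,105) and (365,105), pivot at (322,280), axis at caddy x≈73, centred in y. Lowering with a 2.5 mm shift.

Emit:
{"method": "step_arm", "body": {
  "steps": [
    {"delta_pos": [0.01, 0.04, -0.2], "yaw": 0},
    {"delta_pos": [0.01, 0.04, -0.7], "yaw": 0},
    {"delta_pos": [0.01, 0.04, -1.2], "yaw": 0},
    {"delta_pos": [0.01, 0.04, -1.7], "yaw": 0},
    {"delta_pos": [0.01, 0.04, -2.05], "yaw": 0},
    {"delta_pos": [0.01, 0.04, -2.25], "yaw": 0},
    {"delta_pos": [0.01, 0.04, -2.37], "yaw": 0},
    {"delta_pos": [0.01, 0.04, -2.42], "yaw": 0},
    {"delta_pos": [0.01, 0.04, -2.44], "yaw": 0},
    {"delta_pos": [0.01, 0.04, -2.44], "yaw": 0}
  ]
}}

```text
time: 29.38
eef_pos: [0.5301, 0.2354, -0.0028]
tool_rot: [0.0, 0.148, 0.989, 0.0]
contact_force: [-0.2, -0.3, -1.5]
grip_width: 0.0312
finger_force: 59.4
```

Emit:
{"method": "step_arm", "body": {
  "steps": [
    {"delta_pos": [0, 0, -0.015], "yaw": 0},
    {"delta_pos": [0, 0, -0.015], "yaw": 0},
    {"delta_pos": [0, 0, -0.015], "yaw": 0}
  ]
}}

```text
time: 29.75
eef_pos: [0.5298, 0.2353, -0.0043]
tool_rot: [0.0, 0.148, 0.989, 0.0]
contact_force: [0.3, -0.6, -0.6]
grip_width: 0.0306
finger_force: 59.4
```

Emit:
{"method": "step_arm", "body": {
  "steps": [
    {"delta_pos": [0, 0, -0.015], "yaw": 0},
    {"delta_pos": [0, 0, -0.03], "yaw": 0},
    {"delta_pos": [0, 0, -0.03], "yaw": 0}
  ]
}}

```text
time: 30.12
eef_pos: [0.5297, 0.2353, -0.0057]
tool_rot: [0.0, 0.148, 0.989, 0.0]
contact_force: [-1.7, -1.6, 3.3]
grip_width: 0.0306
finger_force: 59.7
```

Emit:
{"method": "step_arm", "body": {
  "steps": [
    {"delta_pos": [0, 0, 0], "yaw": 0},
    {"delta_pos": [0, 0, 0], "yaw": 0},
    {"delta_pos": [0, 0, 0.05], "yaw": 0},
    {"delta_pos": [0, 0, 0.15], "yaw": 0},
    {"delta_pos": [0, 0, 0.4], "yaw": 0}
  ],
  "jaw": 0.43
}}

```text
time: 30.75
eef_pos: [0.5293, 0.2351, 0.0179]
tool_rot: [-0.001, 0.148, 0.989, -0.0]
contact_force: [0.3, 0.2, 0.0]
grip_width: 0.0368
finger_force: 0.0
```

Emit:
{"method": "step_arm", "body": {
  "steps": [
    {"delta_pos": [0, 0, 0.5], "yaw": 0},
    {"delta_pos": [0, 0, 1.0], "yaw": 0},
    {"delta_pos": [0, 0, 1.6], "yaw": 0},
    {"delta_pos": [0, 0, 2.0], "yaw": 0},
    {"delta_pos": [0, 0, 2.1], "yaw": 0}
  ],
  "jaw": 1
}}

```text
time: 31.38
eef_pos: [0.5308, 0.2357, 0.1474]
tool_rot: [0.002, 0.148, 0.989, 0.001]
contact_force: [0.7, 0.6, -0.6]
grip_width: 0.0853
finger_force: 0.0
```

```bash
python3 chk.py 71 11 33 m9.png
```

```text
[0.53047884 0.23555831 0.14651333] tcp caddy 0.06779563963660731 -0.00031332439201378626
-100 313 [ 37.  76. 104.] [13. 24.]
-90 130 [ 36. 101. 105.] [12. 14.]
-80 181 [ 36.  99. 106.] [12. 15.]
-70 279 [ 41.  87. 105.] [13. 26.]
-60 430 [ 43.  81. 104.] [13. 26.]
-50 428 [ 40.  78. 105.] [13. 26.]
-40 354 [ 48.  77. 104.] [13. 26.]
-30 327 [ 60.  75. 105.] [13. 26.]
-20 307 [ 36.  74. 105.] [13. 26.]
-10 278 [ 62.  73. 104.] [13. 26.]
0 271 [ 47.  73. 105.] [13. 27.]
10 214 [ 36.  73. 105.] [13. 26.]
20 173 [ 66.  73. 104.] [13. 26.]
30 226 [ 62.  72. 105.] [13. 26.]
40 249 [ 36.  74. 105.] [13. 26.]
50 286 [ 58.  73. 104.] [13. 25.]
60 258 [ 59.  72. 105.] [13. 26.]
70 164 [ 36.  75. 105.] [13. 24.]
80 75 [ 36. 101. 105.] [12. 14.]
90 62 [ 50. 101. 105.] [13. 14.]
100 836 [ 38.  72. 104.] [12. 22.]
ymin -100.23891108361374
```

The clamp lies in its bay. On to the long block, first checking clearance to the vise.

Emit:
{"method": "step_arm", "body": {
  "steps": [
    {"delta_pos": [-0.03, -0.3, 0], "yaw": 0.1},
    {"delta_pos": [-0.09, -0.8, 0], "yaw": 0.2},
    {"delta_pos": [-0.16, -1.5, 0], "yaw": 0.3},
    {"delta_pos": [-0.25, -2.3, 0], "yaw": 0.4},
    {"delta_pos": [-0.34, -3.2, 0], "yaw": 0.5},
    {"delta_pos": [-0.44, -4.1, 0], "yaw": 0.5},
    {"delta_pos": [-0.53, -5.0, 0], "yaw": 0.5},
    {"delta_pos": [-0.63, -5.9, 0], "yaw": 0.5},
    {"delta_pos": [-0.73, -6.8, 0], "yaw": 0.5},
    {"delta_pos": [-0.82, -7.7, 0], "yaw": 0.5},
    {"delta_pos": [-0.91, -8.5, 0], "yaw": 0.5},
    {"delta_pos": [-0.99, -9.3, 0], "yaw": 0.5},
    {"delta_pos": [-1.06, -9.9, 0], "yaw": 0.5},
    {"delta_pos": [-1.1, -10.28, 0], "yaw": 0.5},
    {"delta_pos": [-1.11, -10.38, 0], "yaw": 0.5},
    {"delta_pos": [-1.11, -10.38, 0], "yaw": 0.5}
  ]
}}

```text
time: 33.42
eef_pos: [0.4633, -0.3868, 0.1435]
tool_rot: [-0.0, 0.113, 0.994, 0.0]
contact_force: [-0.1, 1.3, 0.5]
grip_width: 0.0851
finger_force: 0.0
```

```bash
python3 - <<'E'
from h import *
w=grab('wrist');p=cloud(w).reshape(-1,3)
print(robot.sense()['eef_pos'])
m=(p[:,2]>.034)&(p[:,2]<.046)&(abs(p[:,0]-.464)<.09)&(abs(p[:,1]+.387)<.06)
r=cv2.minAreaRect((p[m,:2]*1000).astype(np.float32));print(m.sum(),r,np.median(p[m,2]))
t=load('top');q=cloud(t).reshape(-1,3)
for n,g in(('w',p),('t',q)):
    m=(g[:,2]>.01)&(g[:,2]<.3)&(g[:,0]>.3)&(g[:,0]<.56)&(g[:,1]<-.44)&(g[:,1]>-.56)
    for a in np.arange(.34,.54,.02):
        s=m&(abs(g[:,0]-a)<.01)
        if s.sum()>5:print(n,a.round(2),'ymax',np.percentile(g[s,1],99).round(3),'z',g[s,2].max().round(3))
E
```

```text
[ 0.46350231 -0.38648053  0.143782  ]
9051 ((464.5256652832031, -384.5885009765625), (55.11468505859375, 120.14415740966797), 76.4896469116211) 0.04114213560462393
w 0.34 ymax -0.478 z 0.099
w 0.36 ymax -0.48 z 0.119
w 0.38 ymax -0.453 z 0.119
w 0.4 ymax -0.451 z 0.119
w 0.42 ymax -0.455 z 0.046
w 0.44 ymax -0.44 z 0.251
w 0.46 ymax -0.44 z 0.233
w 0.48 ymax -0.503 z 0.04
w 0.5 ymax -0.508 z 0.042
t 0.34 ymax -0.48 z 0.116
t 0.36 ymax -0.48 z 0.121
t 0.38 ymax -0.456 z 0.121
t 0.4 ymax -0.452 z 0.12
t 0.42 ymax -0.46 z 0.047
t 0.46 ymax -0.441 z 0.033
t 0.48 ymax -0.507 z 0.042
t 0.5 ymax -0.507 z 0.041
```

Emit:
{"method": "step_arm", "body": {
  "steps": [
    {"delta_pos": [0.02, 0.03, -0.2], "yaw": -0.06},
    {"delta_pos": [0.02, 0.03, -0.6], "yaw": -0.06},
    {"delta_pos": [0.02, 0.03, -1.1], "yaw": -0.06},
    {"delta_pos": [0.02, 0.03, -1.6], "yaw": -0.06},
    {"delta_pos": [0.02, 0.03, -2.0], "yaw": -0.06},
    {"delta_pos": [0.02, 0.03, -2.25], "yaw": -0.06},
    {"delta_pos": [0.02, 0.03, -2.4], "yaw": -0.06},
    {"delta_pos": [0.02, 0.03, -2.47], "yaw": -0.06},
    {"delta_pos": [0.02, 0.03, -2.47], "yaw": -0.06}
  ],
  "jaw": 0.85
}}

```text
time: 34.6
eef_pos: [0.4646, -0.3859, -0.0038]
tool_rot: [0.0, 0.117, 0.993, -0.0]
contact_force: [0.6, -0.4, 0.2]
grip_width: 0.0726
finger_force: 0.0
```

Emit:
{"method": "step_arm", "body": {
  "steps": [
    {"delta_pos": [0, 0, 0], "yaw": 0},
    {"delta_pos": [0, 0, 0], "yaw": 0},
    {"delta_pos": [0, 0, 0], "yaw": 0},
    {"delta_pos": [0, 0, 0], "yaw": 0},
    {"delta_pos": [0, 0, 0], "yaw": 0},
    {"delta_pos": [0, 0, 0], "yaw": 0}
  ],
  "jaw": 0,
  "force": 70
}}

```text
time: 35.35
eef_pos: [0.465, -0.3863, -0.0029]
tool_rot: [0.001, 0.117, 0.993, -0.001]
contact_force: [0.5, 0.9, 5.4]
grip_width: 0.0537
finger_force: 76.7
```

Emit:
{"method": "step_arm", "body": {
  "steps": [
    {"delta_pos": [0, 0, 0.1], "yaw": 0},
    {"delta_pos": [0, 0, 0.4], "yaw": 0},
    {"delta_pos": [0, 0, 0.9], "yaw": 0},
    {"delta_pos": [0, 0, 1.5], "yaw": 0},
    {"delta_pos": [0, 0, 2.1], "yaw": 0},
    {"delta_pos": [0, 0, 2.5], "yaw": 0},
    {"delta_pos": [0, 0, 2.6], "yaw": 0}
  ]
}}

```text
time: 36.22
eef_pos: [0.4649, -0.3864, 0.1548]
tool_rot: [0.002, 0.117, 0.993, -0.001]
contact_force: [-0.5, 0.1, -2.1]
grip_width: 0.0539
finger_force: 76.1
```

Emit:
{"method": "step_arm", "body": {
  "steps": [
    {"delta_pos": [0.02, 0.2, 0], "yaw": 0},
    {"delta_pos": [0.08, 0.6, 0], "yaw": 0},
    {"delta_pos": [0.15, 1.2, 0], "yaw": -0.1},
    {"delta_pos": [0.25, 2.0, 0], "yaw": -0.2},
    {"delta_pos": [0.35, 2.8, 0], "yaw": -0.3},
    {"delta_pos": [0.45, 3.6, 0], "yaw": -0.44},
    {"delta_pos": [0.56, 4.4, 0], "yaw": -0.44},
    {"delta_pos": [0.66, 5.2, 0], "yaw": -0.44},
    {"delta_pos": [0.76, 6.0, 0], "yaw": -0.44},
    {"delta_pos": [0.86, 6.8, 0], "yaw": -0.44},
    {"delta_pos": [0.96, 7.6, 0], "yaw": -0.44},
    {"delta_pos": [1.06, 8.4, 0], "yaw": -0.44},
    {"delta_pos": [1.16, 9.2, 0], "yaw": -0.44},
    {"delta_pos": [1.26, 10.0, 0], "yaw": -0.44},
    {"delta_pos": [1.35, 10.7, 0], "yaw": -0.44},
    {"delta_pos": [1.42, 11.2, 0], "yaw": -0.44},
    {"delta_pos": [1.45, 11.48, 0], "yaw": -0.44},
    {"delta_pos": [1.46, 11.56, 0], "yaw": -0.44},
    {"delta_pos": [1.46, 11.56, 0], "yaw": -0.44},
    {"delta_pos": [1.46, 11.56, 0], "yaw": -0.44}
  ]
}}

```text
time: 38.72
eef_pos: [0.552, 0.3069, 0.1519]
tool_rot: [0.0, 0.148, 0.989, -0.0]
contact_force: [-0.4, 0.3, -2.3]
grip_width: 0.0538
finger_force: 76.0
```

```bash
python3 chk.py -7 185 205 m10.png
```

```text
[0.55211797 0.30687477 0.15194005] tcp caddy -0.006731291757734902 -0.0004706375806504642
-60 3002 [-31.  -5.  21.] [192. 196.]
-50 4211 [-31.  -5.  21.] [195. 196.]
-40 3920 [-31.  -5.  21.] [195. 196.]
-30 3657 [-31.  -5.  21.] [195. 196.]
-20 3444 [-31.  -5.  21.] [195. 196.]
-10 4096 [-38.  -6.  27.] [193. 196.]
0 3256 [-32.  -5.  22.] [195. 196.]
10 2923 [-32.  -5.  22.] [195. 196.]
20 2675 [-31.  -5.  21.] [195. 196.]
30 302 [-32.  -5.  22.] [195. 196.]
ymin -61.0448348179382
```

View pics/m10.png

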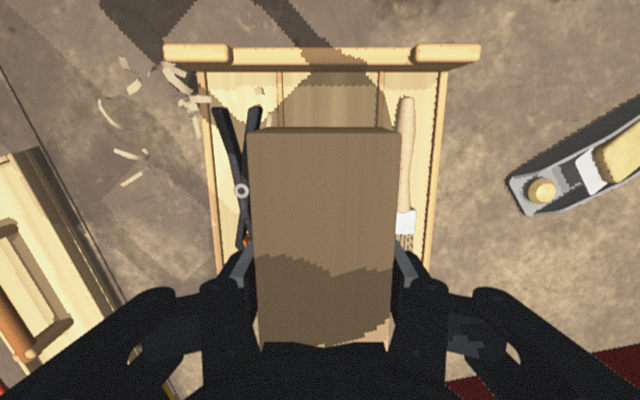

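The block is level, aligned and centred above the wide bay (near edge at y=-61, x≈-5). Lowering with a 2 mm shift.

Emit:
{"method": "step_arm", "body": {
  "steps": [
    {"delta_pos": [0.01, 0.03, -0.2], "yaw": 0},
    {"delta_pos": [0.01, 0.03, -0.7], "yaw": 0},
    {"delta_pos": [0.01, 0.03, -1.2], "yaw": 0},
    {"delta_pos": [0.01, 0.03, -1.7], "yaw": 0},
    {"delta_pos": [0.01, 0.03, -2.05], "yaw": 0},
    {"delta_pos": [0.01, 0.03, -2.25], "yaw": 0},
    {"delta_pos": [0.01, 0.03, -2.37], "yaw": 0},
    {"delta_pos": [0.01, 0.03, -2.42], "yaw": 0},
    {"delta_pos": [0.01, 0.03, -2.44], "yaw": 0},
    {"delta_pos": [0.01, 0.03, -2.44], "yaw": 0}
  ]
}}

```text
time: 40.02
eef_pos: [0.5529, 0.3099, 0.006]
tool_rot: [0.0, 0.148, 0.989, 0.0]
contact_force: [0.4, 1.1, -1.7]
grip_width: 0.054
finger_force: 76.0
```

Emit:
{"method": "step_arm", "body": {
  "steps": [
    {"delta_pos": [0, 0, -0.015], "yaw": 0},
    {"delta_pos": [0, 0, -0.03], "yaw": 0},
    {"delta_pos": [0, 0, -0.03], "yaw": 0}
  ]
}}

```text
time: 40.4
eef_pos: [0.5525, 0.3096, 0.0034]
tool_rot: [-0.0, 0.148, 0.989, -0.0]
contact_force: [-1.2, -0.6, -1.3]
grip_width: 0.0539
finger_force: 76.0
```

Emit:
{"method": "step_arm", "body": {
  "steps": [
    {"delta_pos": [0, 0, -0.01], "yaw": 0},
    {"delta_pos": [0, 0, -0.02], "yaw": 0},
    {"delta_pos": [0, 0, -0.02], "yaw": 0}
  ]
}}

```text
time: 40.78
eef_pos: [0.5525, 0.3097, 0.0031]
tool_rot: [0.0, 0.148, 0.989, 0.0]
contact_force: [-3.8, -1.7, 4.7]
grip_width: 0.0537
finger_force: 76.7
```

Emit:
{"method": "step_arm", "body": {
  "steps": [
    {"delta_pos": [0, 0, 0], "yaw": 0},
    {"delta_pos": [0, 0, 0], "yaw": 0},
    {"delta_pos": [0, 0, 0.05], "yaw": 0},
    {"delta_pos": [0, 0, 0.2], "yaw": 0},
    {"delta_pos": [0, 0, 0.5], "yaw": 0},
    {"delta_pos": [0, 0, 1.0], "yaw": 0},
    {"delta_pos": [0, 0, 1.6], "yaw": 0},
    {"delta_pos": [0, 0, 2.2], "yaw": 0},
    {"delta_pos": [0, 0, 2.4], "yaw": 0},
    {"delta_pos": [0, 0, 2.4], "yaw": 0}
  ],
  "jaw": 0.73
}}

```text
time: 42.02
eef_pos: [0.553, 0.3099, 0.1475]
tool_rot: [0.001, 0.148, 0.989, 0.001]
contact_force: [0.5, -0.6, 0.6]
grip_width: 0.0624
finger_force: 0.0
```

```bash
python3 chk.py -7 36 56 m11.png
```

```text
[0.5523919  0.30958092 0.14569768] tcp caddy -0.009399292463850186 -0.0009998766170913572
-100 413 [-41.  -7.  27.] [38. 50.]
-60 618 [-34.  -8.  18.] [46. 47.]
-50 858 [-34.  -8.  18.] [46. 47.]
-40 857 [-34.  -8.  18.] [46. 47.]
-30 825 [-34.  -8.  18.] [46. 47.]
-20 816 [-34.  -8.  18.] [46. 47.]
-10 777 [-34.  -8.  18.] [46. 47.]
0 768 [-34.  -8.  18.] [46. 47.]
10 728 [-34.  -8.  18.] [46. 47.]
20 727 [-34.  -8.  18.] [46. 47.]
30 686 [-34.  -8.  18.] [46. 47.]
40 676 [-34.  -8.  18.] [46. 47.]
50 653 [-34.  -8.  18.] [46. 47.]
60 213 [-34.  -8.  18.] [46. 47.]
100 996 [-40.  -6.  27.] [37. 47.]
ymin -107.40832625758033
```

Emit:
{"method": "step_arm", "body": {
  "steps": [
    {"delta_pos": [0.0, -0.2, 0], "yaw": 0.1},
    {"delta_pos": [0.0, -0.6, 0], "yaw": 0.3},
    {"delta_pos": [0.02, -1.2, 0], "yaw": 0.6},
    {"delta_pos": [0.04, -1.9, 0], "yaw": 0.9},
    {"delta_pos": [0.06, -2.6, 0], "yaw": 1.2},
    {"delta_pos": [0.08, -3.3, 0], "yaw": 1.5},
    {"delta_pos": [0.1, -4.0, 0], "yaw": 1.8},
    {"delta_pos": [0.1, -4.6, 0], "yaw": 2.05},
    {"delta_pos": [0.1, -5.0, 0], "yaw": 2.1},
    {"delta_pos": [0.1, -5.18, 0], "yaw": 2.1},
    {"delta_pos": [0.1, -5.18, 0], "yaw": 2.1},
    {"delta_pos": [0.1, -5.18, 0], "yaw": 2.1}
  ]
}}

```text
time: 43.58
eef_pos: [0.5584, -0.0003, 0.1459]
tool_rot: [-0.0, 0.001, 1.0, 0.0]
contact_force: [0.2, 0.7, 0.4]
grip_width: 0.0624
finger_force: 0.0
```

```bash
python3 - <<'E'
from h import *
w=grab('wrist');p=cloud(w).reshape(-1,3);s=robot.sense()
print(s['eef_pos'],s['tool_rot'])
for n,lo,hi in(('handle',.05,.075),('rim',.024,.035)):
    m=(p[:,2]>lo)&(p[:,2]<hi)&(abs(p[:,1])<.075)&(p[:,0]<.69)&(p[:,0]>.42)
    q=p[m];r=cv2.minAreaRect((q[:,:2]*1000).astype(np.float32));print(n,m.sum(),r,q[:,0].min(),q[:,0].max())
    for a in np.arange(.44,.68,.02):
        k=abs(q[:,0]-a)<.01
        if k.sum()>5:print(a.round(2),np.percentile(q[k,1],[1,50,99]).round(4))
cv2.imwrite('pics/m12.png',w['img'])
E
```

```text
[ 5.58440456e-01 -2.14814229e-04  1.46054712e-01] [-1.62188681e-04  9.94306268e-04  9.99999476e-01  1.79657573e-04]
handle 3313 ((558.8795166015625, -1.9999589920043945), (21.802997589111328, 123.44922637939453), 89.77860260009766) 0.49714910447501526 0.6205845162977432
0.5 [-0.0122 -0.0019  0.0091]
0.52 [-0.0096 -0.002   0.0056]
0.54 [-0.0098 -0.002   0.0057]
0.56 [-0.01   -0.0021  0.0059]
0.58 [-0.0094 -0.0021  0.0051]
0.6 [-0.0115 -0.0022  0.0065]
0.62 [-0.0129 -0.0022  0.0086]
rim 5535 ((559.388671875, -1.9855384826660156), (112.32825469970703, 236.9122314453125), 89.84778594970703) 0.44083637196813147 0.6777372627140246
0.44 [-0.0564 -0.0034  0.0531]
0.46 [-0.0574 -0.0523  0.0542]
0.48 [-0.0575  0.0489  0.054 ]
0.5 [-0.0574 -0.0019  0.054 ]
0.52 [-0.0576 -0.0526  0.0537]
0.54 [-0.0578 -0.0527  0.0538]
0.56 [-0.0577 -0.002   0.0537]
0.58 [-0.0577 -0.0528  0.0534]
0.6 [-0.0578  0.0069  0.0536]
0.62 [-0.0579 -0.0125  0.0534]
0.64 [-0.058  -0.0532  0.0533]
0.66 [-0.0582 -0.0023  0.0535]
0.68 [-0.0567 -0.0024  0.0521]
```

View pics/m12.png

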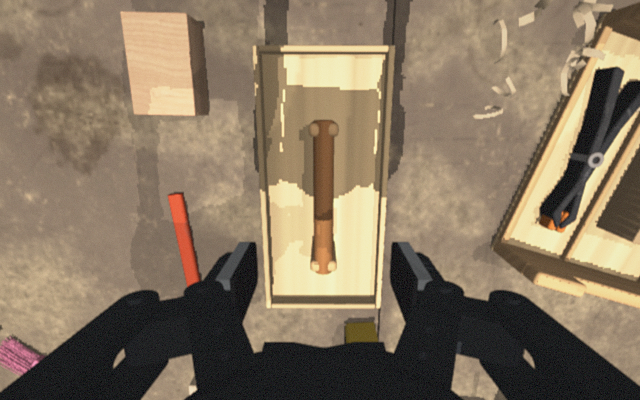

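The block is centred in its bay. The tray stands at (0.559,-0.002) with its axis at about -0.2° in the wrist view. Grasping the handle.

Emit:
{"method": "step_arm", "body": {
  "steps": [
    {"delta_pos": [0.01, -0.03, -0.2], "yaw": 0},
    {"delta_pos": [0.01, -0.03, -0.6], "yaw": 0},
    {"delta_pos": [0.01, -0.03, -1.1], "yaw": 0},
    {"delta_pos": [0.01, -0.03, -1.55], "yaw": 0},
    {"delta_pos": [0.01, -0.03, -1.85], "yaw": 0},
    {"delta_pos": [0.01, -0.03, -2.0], "yaw": 0},
    {"delta_pos": [0.01, -0.03, -2.05], "yaw": 0},
    {"delta_pos": [0.01, -0.03, -2.05], "yaw": 0}
  ]
}}

```text
time: 44.62
eef_pos: [0.5596, -0.0029, 0.0241]
tool_rot: [0.001, 0.002, 1.0, -0.0]
contact_force: [0.4, -0.4, 0.3]
grip_width: 0.0623
finger_force: 0.0
```

Emit:
{"method": "step_arm", "body": {
  "steps": [
    {"delta_pos": [0, 0, 0], "yaw": 0},
    {"delta_pos": [0, 0, 0], "yaw": 0},
    {"delta_pos": [0, 0, 0], "yaw": 0},
    {"delta_pos": [0, 0, 0], "yaw": 0},
    {"delta_pos": [0, 0, 0], "yaw": 0},
    {"delta_pos": [0, 0, 0], "yaw": 0},
    {"delta_pos": [0, 0, 0], "yaw": 0}
  ],
  "jaw": 0,
  "force": 80
}}

```text
time: 45.5
eef_pos: [0.5595, -0.0024, 0.0239]
tool_rot: [0.001, 0.001, 1.0, 0.0]
contact_force: [0.1, 4.1, 5.3]
grip_width: 0.0139
finger_force: 78.0
```

Emit:
{"method": "step_arm", "body": {
  "steps": [
    {"delta_pos": [0, 0, 0.08], "yaw": 0},
    {"delta_pos": [0, 0, 0.25], "yaw": 0},
    {"delta_pos": [0, 0, 0.6], "yaw": 0},
    {"delta_pos": [0, 0, 1.1], "yaw": 0},
    {"delta_pos": [0, 0, 1.6], "yaw": 0},
    {"delta_pos": [0, 0, 2.1], "yaw": 0},
    {"delta_pos": [0, 0, 2.4], "yaw": 0},
    {"delta_pos": [0, 0, 2.5], "yaw": 0},
    {"delta_pos": [0, 0, 2.5], "yaw": 0}
  ]
}}

```text
time: 46.62
eef_pos: [0.5589, -0.003, 0.1726]
tool_rot: [-0.0, 0.002, 1.0, -0.0]
contact_force: [-0.3, -0.3, -5.2]
grip_width: 0.0138
finger_force: 78.0
```

Emit:
{"method": "step_arm", "body": {
  "steps": [
    {"delta_pos": [0.0, 0.1, 0], "yaw": 0},
    {"delta_pos": [0.0, 0.3, 0], "yaw": -0.1},
    {"delta_pos": [0.0, 0.6, 0], "yaw": -0.25},
    {"delta_pos": [-0.02, 1.0, 0], "yaw": -0.45},
    {"delta_pos": [-0.04, 1.45, 0], "yaw": -0.65},
    {"delta_pos": [-0.06, 1.95, 0], "yaw": -0.85},
    {"delta_pos": [-0.08, 2.5, 0], "yaw": -1.1},
    {"delta_pos": [-0.1, 3.05, 0], "yaw": -1.35},
    {"delta_pos": [-0.12, 3.6, 0], "yaw": -1.6},
    {"delta_pos": [-0.14, 4.1, 0], "yaw": -1.8},
    {"delta_pos": [-0.14, 4.5, 0], "yaw": -2.0},
    {"delta_pos": [-0.14, 4.82, 0], "yaw": -2.11},
    {"delta_pos": [-0.14, 5.0, 0], "yaw": -2.11},
    {"delta_pos": [-0.14, 5.07, 0], "yaw": -2.11},
    {"delta_pos": [-0.14, 5.07, 0], "yaw": -2.11},
    {"delta_pos": [-0.14, 5.07, 0], "yaw": -2.11}
  ]
}}

```text
time: 48.62
eef_pos: [0.5509, 0.3006, 0.1733]
tool_rot: [0.0, 0.149, 0.989, -0.0]
contact_force: [-0.2, 0.7, -3.4]
grip_width: 0.014
finger_force: 78.1
```

```bash
python3 - <<'E'
from h import *
w=grab('wrist');p=cloud(w).reshape(-1,3);s=robot.sense();print(s['eef_pos'],s['tool_rot'])
C=np.array([.5506,.3003]);a=np.radians(-17.);Y=np.array([np.cos(a),np.sin(a)]);X=np.array([Y[1],-Y[0]])
d=(p[:,:2]-C)*1000;x=d@X;y=d@Y;z=p[:,2]*1000
print('tcp',(s['eef_pos'][:2]-C)@X,(s['eef_pos'][:2]-C)@Y)
m=(abs(x)<70)&(z>160)&(z<190)&(y<-20)
print('z',np.percentile(z[m],[5,50,95]))
for k in range(-120,-15,10):
    k_=m&(abs(y-k)<5)&(z>172)
    if k_.sum()>4:print(k,np.percentile(x[k_],[1,99]).round(1),np.median(z[k_]).round())
print('ymin',np.percentile(y[m&(z>172)],[.2,1]))
h=(z>64)&(z<80)&(abs(abs(y)-106)<10)&(abs(x)<115);
for sg in(-1,1):
    q=h&(y*sg>0);print(sg,q.sum(),np.percentile(x[q],[1,99]) if q.sum()>9 else '',np.median(y[q]) if q.sum()>9 else '')
    for b in (-1,1):
        r=q&(x*b>50)
        if r.sum()>9:print('  horn',b,np.percentile(x[r],[1,99]))
E
```

```text
[0.55089234 0.3006286  0.17339846] [ 9.05872484e-05  1.48714789e-01  9.88880124e-01 -6.05219220e-05]
tcp -0.0003997103312312507 0.0001834942393383885
z [164.73587239 166.1645381  180.67537779]
-110 [-54.5  55.8] 176.0
-100 [-54.9  56.2] 180.0
-90 [-54.8  56.1] 180.0
-80 [-54.7  56. ] 180.0
-70 [-54.8  56.1] 180.0
-60 [-54.8  56.3] 180.0
-50 [-54.6  56.2] 180.0
-40 [-54.6  56.2] 180.0
-30 [-54.7  56.3] 180.0
-20 [-54.8  56.2] 180.0
ymin [-113.18059092 -113.03127943]
-1 591 [-111.37077054  103.88678632] -105.57553241013855
  horn -1 [-111.5501596   -95.44879224]
  horn 1 [ 95.08164825 104.1812796 ]
1 0
```

```bash
python3 - <<'E'
from h import *
w=load('wrist');W=cloud(w)
cv2.imwrite('pics/m13.png',w['img'])
C=np.array([.5506,.3003]);a=np.radians(-17.);Y=np.array([np.cos(a),np.sin(a)]);X=np.array([Y[1],-Y[0]])
D=(W[...,:2]-C)*1000
for v in range(0,60,3):print(v,[(round(float(D[v,u]@Y)),round(float(W[v,u,2]*1000))) for u in (270,370)])
z=W[...,2]*1000;m=(z>200)&(z<230)&(abs(D@X)<15);print('handle ymin',np.percentile((D@Y)[m],[.5,2]),np.percentile((D@X)[m],[2,50,98]))
E
```

```text
0 [(-113, 178), (-112, 179)]
3 [(-113, 173), (-113, 173)]
6 [(-113, 169), (-113, 170)]
9 [(-113, 166), (-112, 167)]
12 [(-111, 165), (-111, 167)]
15 [(-110, 167), (-110, 166)]
18 [(-109, 165), (-109, 165)]
21 [(-108, 165), (-108, 165)]
24 [(-106, 166), (-106, 167)]
27 [(-105, 165), (-105, 166)]
30 [(-104, 165), (-104, 167)]
33 [(-103, 165), (-102, 167)]
36 [(-101, 166), (-101, 166)]
39 [(-100, 166), (-100, 167)]
42 [(-98, 167), (-98, 167)]
45 [(-97, 166), (-97, 167)]
48 [(-96, 166), (-96, 168)]
51 [(-95, 165), (-95, 166)]
54 [(-94, 165), (-93, 167)]
57 [(-92, 166), (-92, 167)]
handle ymin [-61.65954249 -60.40562073] [-10.71301849   0.99571118  12.00172995]
```

View pics/m13.png

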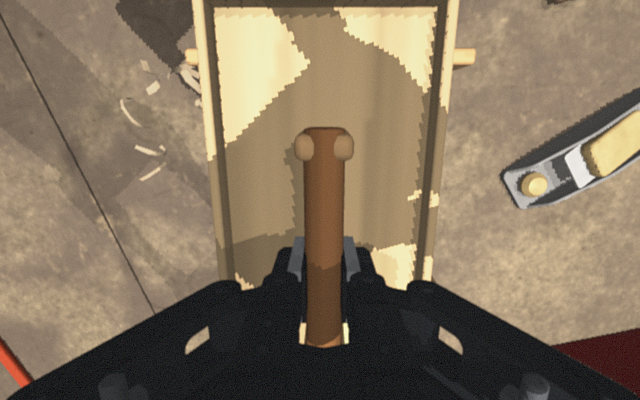

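The tray's inner end wall is cut by the picture top at y=-113, so the tray is centred (handle end at (322,130), y=-62) and aligned. Lowering into the notches.

Emit:
{"method": "step_arm", "body": {
  "steps": [
    {"delta_pos": [0, 0, -0.15], "yaw": 0},
    {"delta_pos": [0, 0, -0.4], "yaw": 0},
    {"delta_pos": [0, 0, -0.7], "yaw": 0},
    {"delta_pos": [0, 0, -0.95], "yaw": 0},
    {"delta_pos": [0, 0, -1.15], "yaw": 0},
    {"delta_pos": [0, 0, -1.3], "yaw": 0},
    {"delta_pos": [0, 0, -1.42], "yaw": 0},
    {"delta_pos": [0, 0, -1.52], "yaw": 0},
    {"delta_pos": [0, 0, -1.6], "yaw": 0},
    {"delta_pos": [0, 0, -1.65], "yaw": 0},
    {"delta_pos": [0, 0, -1.65], "yaw": 0}
  ]
}}

```text
time: 50.05
eef_pos: [0.5506, 0.3012, 0.0741]
tool_rot: [-0.0, 0.148, 0.989, -0.0]
contact_force: [-0.2, -0.7, -4.1]
grip_width: 0.0137
finger_force: 78.1
```

Emit:
{"method": "step_arm", "body": {
  "steps": [
    {"delta_pos": [0, 0, -0.02], "yaw": 0},
    {"delta_pos": [0, 0, -0.04], "yaw": 0},
    {"delta_pos": [0, 0, -0.055], "yaw": 0},
    {"delta_pos": [0, 0, -0.055], "yaw": 0}
  ]
}}

```text
time: 50.55
eef_pos: [0.5507, 0.3013, 0.0709]
tool_rot: [-0.0, 0.148, 0.989, -0.0]
contact_force: [-0.1, -0.6, -4.4]
grip_width: 0.0135
finger_force: 78.1
```

Emit:
{"method": "step_arm", "body": {
  "steps": [
    {"delta_pos": [0, 0, -0.015], "yaw": 0},
    {"delta_pos": [0, 0, -0.03], "yaw": 0},
    {"delta_pos": [0, 0, -0.03], "yaw": 0}
  ]
}}

```text
time: 50.92
eef_pos: [0.5509, 0.3017, 0.0699]
tool_rot: [0.0, 0.148, 0.989, 0.0]
contact_force: [-1.2, 1.5, -1.2]
grip_width: 0.0136
finger_force: 78.6
```

Emit:
{"method": "step_arm", "body": {
  "steps": [
    {"delta_pos": [0, 0, -0.01], "yaw": 0},
    {"delta_pos": [0, 0, -0.015], "yaw": 0},
    {"delta_pos": [0, 0, -0.015], "yaw": 0}
  ]
}}

```text
time: 51.3
eef_pos: [0.551, 0.3019, 0.0696]
tool_rot: [0.001, 0.148, 0.989, 0.001]
contact_force: [-2.2, 3.4, 4.6]
grip_width: 0.0134
finger_force: 79.1
```

Emit:
{"method": "step_arm", "body": {
  "steps": [
    {"delta_pos": [0, 0, 0], "yaw": 0},
    {"delta_pos": [0, 0, 0], "yaw": 0},
    {"delta_pos": [0, 0, 0], "yaw": 0},
    {"delta_pos": [0, 0, 0.2], "yaw": 0},
    {"delta_pos": [0, 0, 0.5], "yaw": 0},
    {"delta_pos": [0, 0, 1.0], "yaw": 0},
    {"delta_pos": [0, 0, 1.4], "yaw": 0},
    {"delta_pos": [0, 0, 1.6], "yaw": 0},
    {"delta_pos": [-0.1, -0.6, 1.6], "yaw": 0},
    {"delta_pos": [-0.2, -1.3, 1.6], "yaw": 0},
    {"delta_pos": [-0.4, -2.1, 1.6], "yaw": 0},
    {"delta_pos": [-0.6, -3.0, 1.6], "yaw": 0},
    {"delta_pos": [-0.8, -3.9, 1.6], "yaw": 0},
    {"delta_pos": [-1.0, -4.7, 1.6], "yaw": 0},
    {"delta_pos": [-1.1, -5.3, 1.6], "yaw": 0},
    {"delta_pos": [-1.2, -5.6, 1.6], "yaw": 0},
    {"delta_pos": [-1.2, -5.6, 1.6], "yaw": 0}
  ],
  "jaw": 0.7
}}

```text
time: 53.42
eef_pos: [0.4785, -0.0358, 0.1646]
tool_rot: [0.0, 0.149, 0.989, -0.0]
contact_force: [-0.1, 0.3, 0.3]
grip_width: 0.0596
finger_force: 0.0
```

```bash
python3 - <<'E'
from h import *
t=grab('top');s=grab('scene');W=cloud(t)
C=np.array([.5506,.3003]);a=np.radians(-17.);Y=np.array([np.cos(a),np.sin(a)]);X=np.array([Y[1],-Y[0]])
p=W[140:300,80:260].reshape(-1,3);d=(p[:,:2]-C)*1000;x=d@X;y=d@Y;z=p[:,2]*1000
m=(z>100)&(z<125)&(abs(x)<40);print('handle z95',np.percentile(z[m],[50,95]),np.percentile(x[m],[2,98]),np.percentile(y[m],[1,99]))
for lo,hi in((-125,-113),(113,125)):
    q=(y>lo)&(y<hi)&(abs(x)<45)&(z>50);print(q.sum(),np.percentile(z[q],[50,95]))
for b in(-55,55):
  for lo,hi in((-100,-50),(50,100)):
    q=(y>lo)&(y<hi)&(abs(x-b)<4);print(b,lo,np.percentile(z[q],90))
cv2.imwrite('pics/m14.png',np.vstack([cv2.resize(t['img'][140:320,80:480],(667,300)),cv2.resize(s['img'][100:280,140:540],(667,300))]))
E
```

```text
handle z95 [109.71726782 113.26441043] [-4.80974695 13.41309463] [-60.45542999  59.98148166]
87 [74.40713884 78.11083598]
88 [74.58876306 78.48844155]
-55 -100 76.54190466228475
-55 50 75.58995780478443
55 -100 75.36688102019991
55 50 76.71737857146418
```

View pics/m14.png

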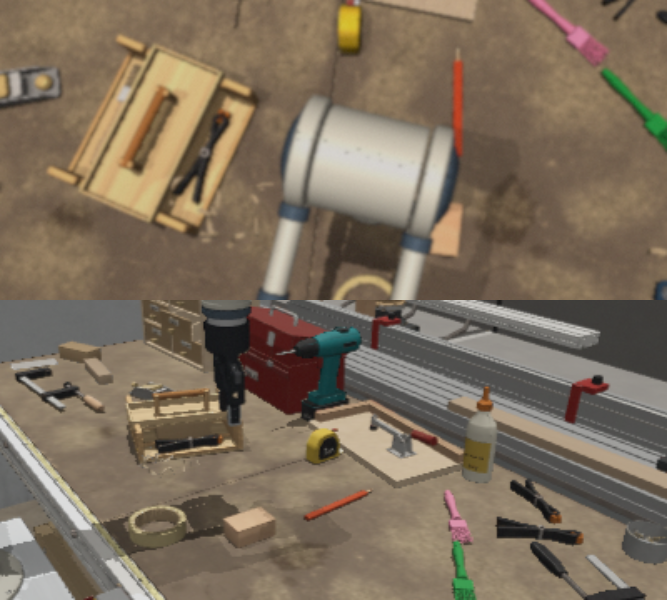

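The tray is seated: all four rim corners at z≈76 mm, handle top at 113 mm. The clamp is visible in its bay, the bystanders look undisturbed, and the arm is clear. Handing in.

```bash
python3 -c "
from rig import robot
print(robot.close_job())"
```

```text
the job is handed in; nothing more can be done
None
```

The caddy is packed and the job is handed in at about 53 s: brush in the narrow bay, clamp in the middle-sized bay, long block in the widest, the tray seated back in its notches, and the short block, pencil and tape measure never touched.

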